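# Ready the bench drying rack and hang up the washed beaker

## Robot

A 6-joint arm with a two-finger parallel gripper is mounted at the origin on the work surface. World frame = base frame: x ahead of the robot, y to its left, z up, the work surface at z = 0. Lengths are in m, angles in degrees, forces in N, time in s.
With the tool pointing down it reaches from about 0.35 to 0.875 m from the base axis. Payload 4.2 kg.
Tool frame: the origin (TCP) lies where the fingers leave the gripper's body, on its centre line; the fingertips stand 70 mm ahead of it and the grasp point (between the pads) lies 51 mm ahead of it; z points along the fingers, y is the direction in which the jaws open and shut (so a half turn about z gives the same grasp; the last joint's range is limited). The gripper opens to 87 mm and grips with 3 to 60 N. Pads are 19 mm wide; open, the fingers measure 117 mm over their backs; the gripper's body (75 mm by 190 mm) begins 51 mm behind the grasp point.
Start: joints at [88.384, 22.042, 0.453, 0, -68.411, -14.817], TCP at [0.177, 0.599, 0.292] pointing down, gripper open.
Joint ranges: [-179.83, 179.83], [-69.29, 118.12], [-61.27, 80.66], [-181.25, 117.63], [-171.15, -9.14], [-177.46, 177.46]. Speed limits (degrees/s): [159.86, 159.86, 180, 180, 180, 180].

## Interface

Orientations are given as a 3x3 rotation matrix whose columns are the frame's x, y, z axes.
In Python, from station import sense, capture, camera_model, finish_job gives the robot as it stands.
- The arm moves only by the shell command python3 -m inch 'ROWS'. ROWS is JSON, a list of rows, each an object with "hand": the closure, from 0 (fully open) to 1 (shut); "slide": the shift along the world's x, y, z in cm, a list of three; "yaw": the turn about the world's z in rad. A call has 1 to 10 rows; each row is the pose to reach, as a shift and turn from the pose commanded when the call began; what a row does not reach only later rows make up. A row lasts 1/8 s, in which the tool goes at most 62.5 mm and 10.7 degrees, less where a joint would pass 70% of its speed; a pose out of reach is approached as far as the arm can. A call with a gripper value outside its range is refused whole. The fingers move at their own pace and stop on an object; the grip force is fixed at half the most. Time passes only in rows, so rows that repeat a pose let the fingers close. It gives the time, the measured TCP pose, the force and the opening at its end, in the units of the state.
- sense(): the state, without advancing time (a new reading comes with each control period).
- capture(name): name is "side" or "top" or "wrist"; returns the picture (480x640x3 uint8, blue, green, red); there is no depth.
- camera_model(name): a dict with "mtx" (3x3 intrinsics, pixels), "xyz" and "orientation" of the camera in the world; the wrist camera has in their place "tool_from_camera" (4x4, takes a point from camera to tool coordinates, whose origin is the TCP and whose axes are the flange's). Camera axes: x right, y up, looking along -z (the intrinsics and any distortion apply to the point x, -y, -z); pixel columns grow to the right and rows downward; lengths in m; the calibration is good to about 2 mm. A picture is of the moment at which its call begins: read the wrist's pose just before it. camera_model takes no time and is no camera call.
- finish_job(): hands the job in, once; it reports no verdict.
The state is a dict: "time_s": time; "joints": joint angles; "joint_velocities": joint speeds; "effort": joint torques, N m; "tcp_pos": TCP position; "ee_rot": TCP orientation; "wrist_force": force on the tool from outside, world axes, zero at the start; "moment": the same for the moment, N m; "gripper_width": opening from 0.0 (shut) to 1.0 (fully open).
Only numpy, scipy, OpenCV 4.12 (cv2) and the standard library are available. Lean on these libraries where they do the work, as an engineer would, in place of code of your own. Each camera call takes 0.05 s, during which the arm holds its last target. There are 200 camera calls.

## Task

The sloping board of the drying rack is up but not yet bolted. First slide the red-knobbed bolt fully home into its brass keeper; then take the long blue peg out of the wooden block, pass its T-shaped foot through the one empty slot of the board until its collar meets the board, and give it a quarter turn so that it locks. Last, hang the upside-down tall beaker on that peg with its mouth down on the board, let go, and leave the other things where they stand.

Things in the scene. Friction and masses are not known exactly. Their poses are not given: they have to be found in the camera images.
- rack: Fixed drying rack: white board 320 mm wide, 230 mm up the slope, 8 mm thick, at 30 degrees to the bench, steel frame 352 mm wide, grey drip tray below. Origin on the bench under its middle; x level from low front to high rear, y across, z up. Front face: low edge at x -104, z 62 mm, top edge at x 95, z 177. One more fixed white peg stands 165 mm up the slope at y -50 mm, 90 mm proud.
- slot_mouth (a point): Centre of the one empty slot on the board's front face. x points up the slope, y along the slot (level, the rack's y), z out of the board, 30 degrees from vertical. The slot is 38 mm long (y), 14 mm wide (x), right through the 8 mm board, free behind. The three slots, framed in blue, are side by side, 100 mm apart; which is empty varies.
- peg_a: Fixed white peg in one of the other two slots; blade 24 x 12 mm, 90 mm proud of the board, turned as a locked peg stands (wide side up the slope). Origin on the front face at its slot's centre.
- peg_b: Fixed white peg in the other occupied slot, the same as peg_a.
- peg: Loose blue plastic peg, 45-70 g, upright in a hole of the block. Origin: centre of its collar's underside; z to the tip at 100 mm. Collar 44 mm across, 5 mm thick; above it a blade 24 mm wide (x), 12 mm thick (y). Below: round neck 10 mm thick to z -11, then the T-foot 32 mm long along x, 10 mm thick along y, to z -17, then a nose 28 x 7 mm to z -21. Locked: collar on the board, x up the slope, either way.
- peg_block: Fixed wooden block 150 (x) x 66 x 26 mm high with two 36 mm round holes at x -40 and +40 mm; the pegs' collars rest on its top. Origin: centre of its underside. The blue peg is in either hole.
- short_peg: Orange spare peg of the same kind but 60 mm tall, in the other hole of the block, 80 mm from the blue one; leave it there. Origin: centre of the underside of its collar.
- beaker: Tall plastic beaker, whitish with thin blue rings, 55-90 g, upside down on a 4 mm black rubber mat 150 x 120 mm. 60 mm outside diameter, 120 mm tall, wall 2.6 mm, closed end 4 mm. Origin: centre of its mouth (the rim on the mat); z points to the closed end. It goes over peg and collar until its rim meets the board.
- bolt (a joint): Travel of the barrel bolt: 0 drawn, 0.040 m fully home in the brass keeper (end stop). It slides along the rack's +y, level, stays where it is left and needs about 2 to 4 N.
- bolt_knob (a point): Middle of the bolt's red knob (14 mm diameter, 28 mm long), near the board's top corner, 195 mm up the slope. The knob stands square to the board, from 29 to 57 mm off the front face; this point is 46 mm off it. The bolt's straps, 21 mm high off the face, are 30 mm from the drawn knob's middle on the -y side and 16 mm from the home knob's middle on the +y side.
- wash_bottle: White wash bottle with red cap and bent spout, 72 mm diameter, 210 mm tall. Leave alone.
- amber_bottle: Amber bottle, black cap, 60 mm diameter, 125 mm tall. Leave alone.
- amber_jar: Small amber bottle, black cap, 48 mm diameter, 85 mm tall. Leave alone.
- cylinder: Clear measuring cylinder on a white foot 66 mm across, 198 mm tall. Leave alone.
- flask: Clear conical flask, 86 mm across the bottom, 120 mm tall. Leave alone.
- waste_beaker: Wide clear beaker with a paper band, 90 mm diameter, 120 mm tall, upright. Leave alone.
- goggles: Red-framed safety glasses, 142 mm wide, 47 mm tall. Leave alone.
Things that resemble listed ones, but are neither listed nor needed, are in the scene too. Several things have the shape of the peg; the one meant has the colours described above.

How it is judged (in metres and radians):
On the way, in this order (a step that is already met when the one before it is completed fails the run):
1. the bolt is home in its keeper (value of joint bolt above 0.036 m), for 0.2 s.
2. the peg's foot is through the empty slot, still in line with it, collar on the board (x of peg in the frame of slot_mouth between -0.008 and 0.008 m and y of peg in the frame of slot_mouth between -0.018 and 0.018 m and z of peg in the frame of slot_mouth between -0.004 and 0.004 m and angle between the z axis of peg and the z axis of slot_mouth, either way round below 0.2 rad and angle between the x axis of peg and the y axis of slot_mouth, either way round below 0.35 rad), for 0.1 s.
3. the peg is turned a quarter turn and locked (x of peg in the frame of slot_mouth between -0.008 and 0.008 m and y of peg in the frame of slot_mouth between -0.018 and 0.018 m and z of peg in the frame of slot_mouth between -0.004 and 0.004 m and angle between the z axis of peg and the z axis of slot_mouth, either way round below 0.2 rad and angle between the x axis of peg and the x axis of slot_mouth, either way round below 0.35 rad), for 0.2 s.
4. the beaker hangs over the peg (x of beaker in the frame of peg between -0.022 and 0.022 m and y of beaker in the frame of peg between -0.022 and 0.022 m and z of beaker in the frame of peg between -0.015 and 0.015 m and angle between the z axis of beaker and the z axis of peg, either way round below 0.35 rad), for 0.2 s.
At the end, for the whole second after the job is handed in: Bolt at least 36 mm along; the peg seated in the empty slot (collar within 4 mm of the board, leaning under 0.2 rad), turned to within 0.35 rad of square across it; the beaker over the peg, its mouth within 15 mm of the collar's height and 22 mm of its axis, leaning under 0.35 rad; both at rest (all of step 3 and all of step 4 and value of joint bolt above 0.036 m and linear speed of each of beaker, peg below 0.02 m/s); the robot touches nothing.
It fails at once if another thing is shoved more than 30 mm (the orange peg 15 mm) or knocked over (distance of short_peg from where it was at the start of the episode above 0.015 m or distance of any of wash_bottle, amber_bottle, amber_jar, cylinder, flask, waste_beaker, goggles from where it was at the start of the episode above 0.03 m or angle between any of short_peg, wash_bottle, amber_bottle, amber_jar, cylinder, flask, waste_beaker, goggles's own z axis and vertical above 0.7 rad).
It also fails if it takes over 72 s, if anything falls off the work surface, if the arm or the gripper's body presses on something with over 40 N, if the wrist force passes 120 N, or if a joint passes its speed limit or range.

## Working session

There is one attempt and no reset: what is moved stays moved. The work goes in short steps, Python scripts to look and compute and a shell command to move; the robot and the scene stay as the last step left them, time stands still between calls to the robot, and variables do not carry over. Pictures are saved under pics/ and viewed, about 8 in all and at most 12, crops included, and the job is handed in when it is done.

```bash
ls; mkdir -p pics; python3 - <<'E'
from station import *
import cv2,numpy as np
print(sense())
for n in("side","top","wrist"):
    print(n,camera_model(n)); cv2.imwrite(f"pics/{n}0.png",capture(n))
E
```

```text
pics
{'time_s': 0.0, 'joints': array([ 8.83851382e+01,  2.20910691e+01,  3.78062525e-01, -3.01889704e-02,
       -6.84111658e+01, -1.48172784e+01]), 'joint_velocities': array([ 0.02470149,  0.07814349,  0.09647472, -0.06055297,  0.01577694,
       -0.03259417]), 'effort': array([ 8.53989768e-04, -3.90668929e+01,  1.87403744e+01,  4.21994895e+00,
        1.10335060e-02, -1.87508467e-04]), 'tcp_pos': array([0.17663552, 0.59903611, 0.29114136]), 'ee_rot': array([[ 9.59100456e-01, -2.83065384e-01, -5.50812367e-04],
       [-2.83065908e-01, -9.59098044e-01, -2.15250073e-03],
       [ 8.10153817e-05,  2.22038063e-03, -9.99997532e-01]]), 'wrist_force': array([ 1.00098093, -0.45336057, -0.60573244]), 'moment': array([ 0.03156061, -0.06281624,  0.03499607]), 'gripper_width': 1.003605991866032}
side {'mtx': array([[520.66723015,   0.        , 316.98248497],
       [  0.        , 520.66723015, 229.39497512],
       [  0.        ,   0.        ,   1.        ]]), 'xyz': array([0.12298759, 1.03409801, 0.91715461]), 'orientation': array([[-0.93325933,  0.19256974, -0.30322256],
       [-0.3587823 , 
[... 287 characters left out ...]
62914]), 'orientation': array([[ 0.02034541,  0.98639197, -0.16314702],
       [-0.99976187,  0.0213601 ,  0.00446755],
       [ 0.00789159,  0.16301728,  0.98659165]])}
wrist {'mtx': array([[363.90538199,   0.        , 320.27373827],
       [  0.        , 363.90538199, 237.48696962],
       [  0.        ,   0.        ,   1.        ]]), 'tool_from_camera': array([[ 8.83424508e-04,  9.69609608e-01,  2.44655732e-01,
         6.72675208e-02],
       [ 9.99999599e-01, -8.20948394e-04, -3.57337645e-04,
        -3.69289489e-05],
       [-1.45628284e-04,  2.44655950e-01, -9.69609945e-01,
        -9.27602287e-02],
       [ 0.00000000e+00,  0.00000000e+00,  0.00000000e+00,
         1.00000000e+00]])}
```

View pics/top0.png

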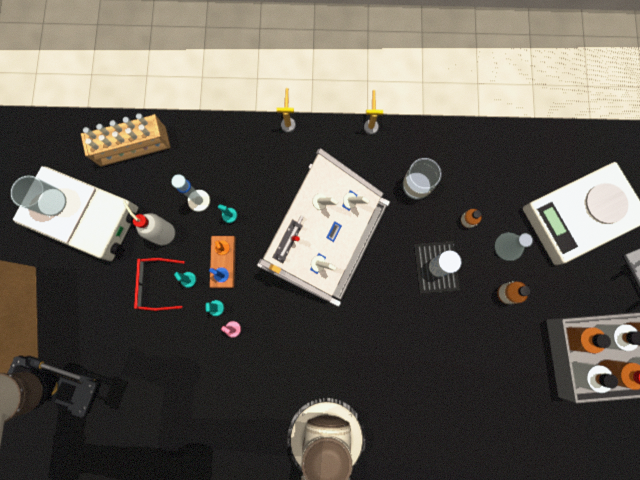

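View pics/side0.png

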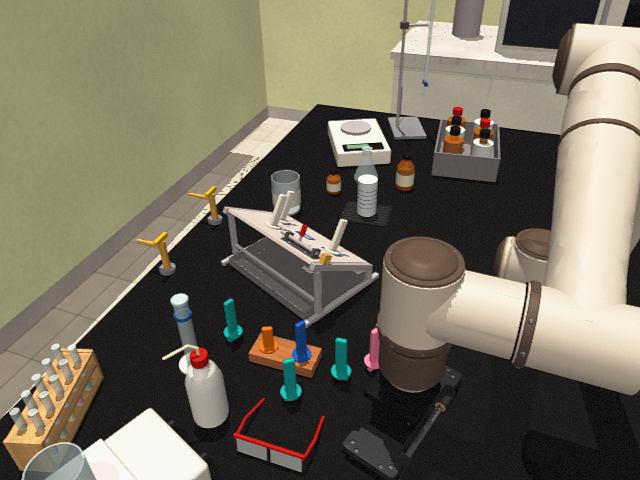

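Top view: rack centre about (325,232), empty middle slot about (334,231), red knob (296,238), blue peg (219,275), beaker (447,263) on its mat. The side view agrees: it shows the bolt knob at (303,230) and blue peg at (302,340).

```bash
cat > h.py <<'E'
from station import *
import cv2,numpy as np
from scipy.spatial.transform import Rotation as R
def cam(n,st=None):
    m=camera_model(n)
    if n!="wrist": return m["mtx"],m["xyz"],m["orientation"]
    st=st or sense(); T=m["tool_from_camera"]; Rt=st["ee_rot"]
    return m["mtx"],st["tcp_pos"]+Rt@T[:3,3],Rt@T[:3,:3]
def ray(c,u,v):
    K,p,o=c; d=o@np.array([(u-K[0,2])/K[0,0],-(v-K[1,2])/K[1,1],-1.]); return p,d
def onz(c,u,v,z):
    p,d=ray(c,u,v); return p+d*(z-p[2])/d[2]
def cross(c1,a,c2,b):
    p,d=ray(c1,*a);q,e=ray(c2,*b)
    t=np.linalg.lstsq(np.c_[d,-e],q-p,rcond=None)[0]; x,y=p+d*t[0],q+e*t[1]
    return (x+y)/2,np.linalg.norm(x-y)
def proj(c,P):
    K,p,o=c; q=o.T@(np.asarray(P)-p); return np.array([K[0,0]*q[0]/-q[2]+K[0,2],K[1,1]*-q[1]/-q[2]+K[1,2]])
def blobs(im,lo,hi,amin=15):
    m=cv2.inRange(cv2.cvtColor(im,cv2.COLOR_BGR2HSV),np.array(lo),np.array(hi))
    n,l,s,c=cv2.connectedComponentsWithStats(m)
    return [(int(s[i,4]),c[i].round(1).tolist(),s[i,:4].tolist()) for i in range(1,n) if s[i,4]>=amin]
E
python3 - <<'E'
from h import *
t,s=cam("top"),cam("side")
T,S=[cv2.imread(f"pics/{n}0.png") for n in("top","side")]
for n,im in(("top",T),("side",S)):
    print(n,"blue",blobs(im,(105,130,60),(125,255,255)),"red",blobs(im,(0,200,90),(4,255,255),10)+blobs(im,(176,200,90),(180,255,255),10))
for k,z in dict(slotm=((334,231),.12),sl1=((352,200),.12),sl3=((318,262),.12),knob=((296,238),.2),peg=((219,275),.03),beaktop=((450,262),.124)).items() if 0 else [("slotm",((334,231),.12)),("s1",((352,200),.12)),("s3",((318,262),.12)),("knob",((296,238),.2)),("beaktop",((450,262),.124))]:
    print(k,onz(t,*z[0],z[1]))
print("knob",cross(t,(296,238),s,(304,229)))
E
```

```text
top blue [(47, [185.3, 187.8], [177, 180, 14, 13]), (57, [333.3, 230.3], [327, 222, 14, 19]), (173, [219.7, 274.1], [209, 268, 19, 14])] red [(114, [140.2, 220.7], [133, 214, 15, 13]), (17, [295.4, 237.9], [293, 236, 6, 4]), (370, [151.9, 284.0], [134, 258, 51, 53]), (16, [638.6, 377.3], [638, 373, 2, 9])]
side blue [(84, [182.7, 317.2], [173, 309, 19, 14]), (499, [300.8, 342.9], [293, 320, 18, 42])] red [(59, [457.4, 110.6], [453, 107, 10, 9]), (70, [484.8, 122.4], [481, 118, 9, 10]), (49, [303.0, 229.8], [300, 224, 8, 12]), (253, [198.9, 357.8], [190, 348, 18, 20]), (611, [275.8, 436.8], [233, 398, 92, 63])]
slotm [ 0.57051265 -0.01123774  0.12      ]
s1 [ 0.65973218 -0.05985545  0.12      ]
s3 [0.48349578 0.03079642 0.12      ]
knob [0.53407687 0.08739036 0.2       ]
beaktop [ 0.49065634 -0.32841775  0.124     ]
knob (array([0.53430505, 0.08750589, 0.19682983]), np.float64(0.0007111518300590899))
```

```bash
python3 -m inch '[{"hand":0,"slide":[0,0,6],"yaw":0},{"hand":0,"slide":[4,-5,12],"yaw":-0.18},{"hand":0,"slide":[8,-10,13],"yaw":-0.36},{"hand":0,"slide":[12,-15,13],"yaw":-0.54},{"hand":0,"slide":[16,-20,13],"yaw":-0.72},{"hand":0,"slide":[20,-25,13],"yaw":-0.9},{"hand":0,"slide":[24,-30,13],"yaw":-1.08},{"hand":0,"slide":[28,-35,13],"yaw":-1.26},{"hand":0,"slide":[31,-40,13],"yaw":-1.44},{"hand":0,"slide":[34,-45,13],"yaw":-1.6}]'; python3 -m inch '[{"hand":0.5,"slide":[2,-5,0],"yaw":-0.16},{"hand":1,"slide":[4,-10,0],"yaw":-0.16},{"hand":1,"slide":[4,-14,0],"yaw":-0.16},{"hand":1,"slide":[4,-14,0],"yaw":-0.16},{"hand":1,"slide":[4,-14,0],"yaw":-0.16}]'
python3 - <<'E'
from h import *
st=sense();print(st["time_s"],st["tcp_pos"],st["joints"]);np.save("w1.npy",np.r_[st["tcp_pos"],st["ee_rot"].ravel()])
cv2.imwrite("pics/w1.png",capture("wrist"))
E
```

```text
time_s: 1.4
tcp_pos: [0.5057, 0.1667, 0.422]
ee_rot: [[-0.316, -0.949, -0.0], [-0.949, 0.316, 0.0], [0.0, 0.0, -1.0]]
wrist_force: [0.7, 1.4, 0.5]
gripper_width: 0.999
time_s: 2.02
tcp_pos: [0.5449, 0.0288, 0.4221]
ee_rot: [[-0.458, -0.889, -0.0], [-0.889, 0.458, 0.0], [-0.0, 0.0, -1.0]]
wrist_force: [0.2, 0.5, -0.6]
gripper_width: 0.518
2.025 [0.54486031 0.02877651 0.4220578 ] [ 2.00445789e+01  1.05915974e+01  2.82511388e+00 -2.00012060e-02
 -8.22424105e+01 -4.73268180e+01]
```

View pics/w1.png

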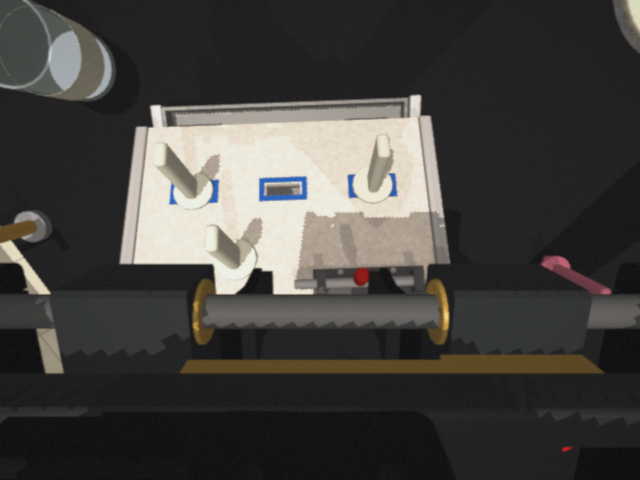

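Wrist view shows the empty middle slot at (283,188), neighbours' frames at (194,191) and (372,185), and the red knob at (361,277). Next is a rack fit from these points.

```bash
cat > fit.py <<'E'
from h import *
from scipy.optimize import least_squares
d=np.load("w1.npy"); cw=cam("wrist",dict(tcp_pos=d[:3],ee_rot=d[3:].reshape(3,3)))
b=blobs(cv2.imread("pics/w1.png"),(105,130,60),(125,255,255)); print(b,blobs(cv2.imread("pics/w1.png"),(0,180,90),(5,255,255)))
bx=[q for q in b if 250<q[1][0]<310][0][2]; mid=[bx[0]+bx[2]/2-.5,bx[1]+bx[3]/2-.5]
ct,cs=cam("top"),cam("side")
def P(q,s,y,h):
    X,Y,a=q; x=-.104+.866*s-.5*h; z=.062+.5*s+.866*h
    return np.array([X+np.cos(a)*x-np.sin(a)*y,Y+np.sin(a)*x+np.cos(a)*y,z])
K=blobs(cv2.imread("pics/w1.png"),(0,180,90),(5,255,255)); kn=min(K,key=lambda k:abs(k[1][0]-361))[1]
def f(p):
    q,s,yk=p[:3],p[3],p[4]
    r=[proj(cw,P(q,s,0,0))-mid,proj(cw,P(q,s,-.1,0))-[194,191.5],proj(cw,P(q,s,.1,0))-[372.5,185.5],proj(cw,P(q,.195,yk,.050))-kn,
       proj(ct,P(q,s,0,0))-[333.4,231],proj(ct,P(q,.195,yk,.05))-[295.4,237.9],proj(cs,P(q,.195,yk,.045))-[303,229.8]]
    return np.concatenate(r)
S=least_squares(f,[.57,.0,1.09,.115,.05],loss="soft_l1"); q=S.x[:3]; s,yk=S.x[3:]
if __name__=="__main__":
    print(S.x,S.fun.round(1)); print("slot",P(q,s,0,0),"knob46",P(q,.195,yk,.046),"rx",[np.cos(q[2]),np.sin(q[2])])
    print("peg grasp pt 80 mm up:",P(q,s,0,.08),"tip peg2",P(q,.165,-.05,.09))
    t=ct; 
    # blue peg: tip corner triangulation
    print("pegblue",cross(ct,(219.7,274.1),cs,(300.8,342.9)))
np.save("rack.npy",S.x)
E
python3 fit.py
```

```text
[(86, [350.7, 186.2], [348, 175, 8, 22]), (74, [393.1, 185.5], [390, 174, 6, 22]), (464, [282.2, 188.7], [260, 177, 46, 24]), (100, [214.5, 191.0], [210, 180, 8, 22]), (49, [172.0, 196.6], [170, 185, 6, 19])] [(189, [361.3, 276.0], [355, 268, 14, 17]), (29, [565.6, 448.6], [562, 447, 9, 5])]
[0.58707287 0.01958848 1.12847011 0.08455515 0.07726312] [ 0.3 -0.   0.2 -0.1 -0.8  0.   0.2 -0.1 -0.6 -0.1  0.  -0.2 -0.1 -0.7]
slot [ 0.57389975 -0.0082249   0.10427758] knob46 [0.53516784 0.09050078 0.199336  ] rx [np.float64(0.4280429585215875), np.float64(0.903758388984626)]
peg grasp pt 80 mm up: [ 0.55677803 -0.04437524  0.17355758] tip peg2 [ 0.62964545 -0.00733563  0.22244   ]
pegblue (array([0.45276473, 0.31132168, 0.05783797]), np.float64(0.004087614140076756))
```

```bash
python3 - <<'E'
from fit import *
s0=sense()["tcp_pos"]
for y in(-.03,.014,.018,.022): print(y,(P(q,.195,yk+y,.038)+[0,0,.07]-s0)*100)
E
```

```text
[(86, [350.7, 186.2], [348, 175, 8, 22]), (74, [393.1, 185.5], [390, 174, 6, 22]), (464, [282.2, 188.7], [260, 177, 46, 24]), (100, [214.5, 191.0], [210, 180, 8, 22]), (49, [172.0, 196.6], [170, 185, 6, 19])] [(189, [361.3, 276.0], [355, 268, 14, 17]), (29, [565.6, 448.6], [562, 447, 9, 5])]
-0.03 [  1.91468672   5.20035737 -15.96916383]
0.014 [ -2.0618502    7.08374639 -15.96916383]
0.018 [ -2.42335355   7.25496357 -15.96916383]
0.022 [ -2.78485691   7.42618075 -15.96916383]
```

```bash
sed -i 's/^b=blobs.*print(b.*$/b=blobs(cv2.imread("pics\/w1.png"),(105,130,60),(125,255,255))/' fit.py
python3 -m inch '[{"hand":1,"slide":[1.9,5.2,-5],"yaw":0.033},{"hand":1,"slide":[1.9,5.2,-9],"yaw":0.033},{"hand":1,"slide":[1.9,5.2,-13],"yaw":0.033},{"hand":1,"slide":[1.9,5.2,-16],"yaw":0.033},{"hand":1,"slide":[1.9,5.2,-16],"yaw":0.033},{"hand":1,"slide":[0.9,5.7,-16],"yaw":0.033},{"hand":1,"slide":[-0.1,6.15,-16],"yaw":0.033},{"hand":1,"slide":[-1.1,6.6,-16],"yaw":0.033},{"hand":1,"slide":[-2.06,7.08,-16],"yaw":0.033},{"hand":1,"slide":[-2.06,7.08,-16],"yaw":0.033}]'
```

```text
time_s: 3.32
tcp_pos: [0.5232, 0.0995, 0.2628]
ee_rot: [[-0.428, -0.904, -0.001], [-0.904, 0.428, -0.0], [0.0, 0.001, -1.0]]
wrist_force: [-0.5, -0.2, -0.4]
gripper_width: 0.007
```

```bash
python3 -m inch '[{"hand":1,"slide":[-0.18,0.09,0],"yaw":0},{"hand":1,"slide":[-0.36,0.17,0],"yaw":0},{"hand":1,"slide":[-0.36,0.17,0],"yaw":0}]'
```

```text
time_s: 3.7
tcp_pos: [0.5207, 0.1008, 0.2622]
ee_rot: [[-0.429, -0.903, -0.0], [-0.903, 0.429, -0.0], [0.0, 0.0, -1.0]]
wrist_force: [1.9, -0.4, 0.6]
gripper_width: 0.007
```

```bash
python3 -m inch '[{"hand":1,"slide":[-0.18,0.09,0],"yaw":0},{"hand":1,"slide":[-0.36,0.17,0],"yaw":0},{"hand":1,"slide":[-0.36,0.17,0],"yaw":0}]'; python3 - <<'E'
from h import *
print(sense()["wrist_force"]); im=capture("wrist"); print(blobs(im,(0,150,60),(6,255,255)))
cv2.imwrite("pics/w2.png",im)
t=capture("top");print(blobs(t,(0,200,90),(4,255,255),8));s=capture("side");print(blobs(s,(0,200,90),(4,255,255),20))
from fit import *
for y in(0,.036,.04): print(y,proj(cam("wrist"),P(q,.195,yk+y,.05)),proj(ct,P(q,.195,yk+y,.05)),proj(cs,P(q,.195,yk+y,.045)))
E
```

```text
time_s: 4.08
tcp_pos: [0.5168, 0.1027, 0.2621]
ee_rot: [[-0.429, -0.903, -0.001], [-0.903, 0.429, -0.0], [0.0, 0.001, -1.0]]
wrist_force: [1.0, -2.0, 0.3]
gripper_width: 0.004
[ 0.97987423 -1.95611001  0.33095261]
[(127, [466.7, 470.0], [462, 458, 12, 22])]
[(115, [140.2, 220.8], [133, 214, 15, 13]), (308, [148.5, 288.1], [134, 258, 49, 53]), (15, [638.5, 377.6], [637, 373, 3, 10])]
[(68, [457.5, 110.9], [454, 107, 9, 9]), (76, [484.7, 122.5], [481, 118, 9, 10]), (51, [313.5, 235.8], [310, 231, 8, 11]), (256, [198.9, 358.0], [190, 348, 18, 20]), (612, [275.9, 436.7], [233, 398, 92, 63])]
0 [272.93029385 286.82505804] [295.43404636 237.70396705] [302.8852735  229.09605628]
0.036 [353.65286147 286.82112584] [288.97574436 250.1321342 ] [313.12249602 235.25228136]
0.04 [362.62076582 286.820689  ] [288.25439453 251.52027868] [314.28213282 235.94963702]
```

```bash
python3 -m inch '[{"hand":1,"slide":[-0.18,0.09,0],"yaw":0},{"hand":1,"slide":[-0.36,0.17,0],"yaw":0},{"hand":1,"slide":[-0.36,0.17,0],"yaw":0}]'; python3 - <<'E'
from h import *
print(blobs(capture("side"),(0,200,90),(4,255,255),20)[2])
E
```

```text
time_s: 4.6
tcp_pos: [0.5157, 0.1034, 0.2623]
ee_rot: [[-0.428, -0.904, 0.005], [-0.904, 0.428, -0.002], [-0.001, -0.005, -1.0]]
wrist_force: [10.6, -8.7, -5.6]
gripper_width: 0.004
(50, [313.5, 236.0], [311, 231, 7, 12])
```

Bolt is at its end stop (force rises to about 14 N, knob stopped moving). Next the peg.

```bash
python3 -m inch '[{"hand":1,"slide":[0.9,-0.4,0],"yaw":0},{"hand":0.5,"slide":[1.2,-0.5,5],"yaw":0},{"hand":0,"slide":[1,2,9],"yaw":0},{"hand":0,"slide":[-1,7,9],"yaw":0},{"hand":0,"slide":[-2.5,12.5,9],"yaw":0},{"hand":0,"slide":[-4,18,9],"yaw":0},{"hand":0,"slide":[-5.3,22.5,9],"yaw":0},{"hand":0,"slide":[-5.3,22.5,9],"yaw":0},{"hand":0,"slide":[-5.3,22.5,9],"yaw":0}]'
python3 - <<'E'
from h import *
st=sense();c=cam("wrist",st);im=capture("wrist");cv2.imwrite("pics/w3.png",im);np.save("w3.npy",np.r_[st["tcp_pos"],st["ee_rot"].ravel()])
print(st["time_s"],blobs(im,(105,130,50),(125,255,255)),blobs(im,(5,180,60),(16,255,255),100))
E
```

```text
time_s: 5.78
tcp_pos: [0.4602, 0.3294, 0.3518]
ee_rot: [[-0.428, -0.904, -0.001], [-0.904, 0.428, -0.001], [0.001, 0.001, -1.0]]
wrist_force: [-0.3, -0.2, -0.4]
gripper_width: 0.832
5.775 [(447, [325.8, 196.2], [314, 182, 26, 36])] [(307, [265.6, 225.9], [253, 216, 26, 23])]
```

View pics/w3.png

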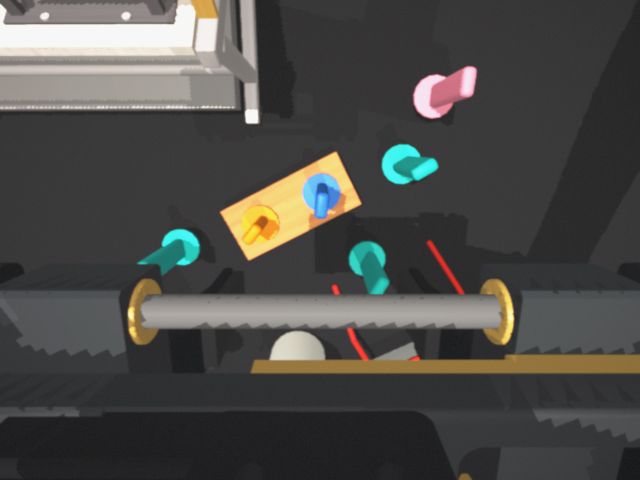

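Block runs from (222,212) to (350,180), with the blue peg's collar at about (322,191) and its tip at (321,209). A crop will give the blade's orientation.

```bash
python3 - <<'E'
import cv2
im=cv2.imread("pics/w3.png")[140:280,210:410]
cv2.imwrite("pics/c3.png",cv2.resize(cv2.convertScaleAbs(im,alpha=1.3),None,fx=4,fy=4,interpolation=cv2.INTER_CUBIC))
E
```

```text
(no output)
```

View pics/c3.png

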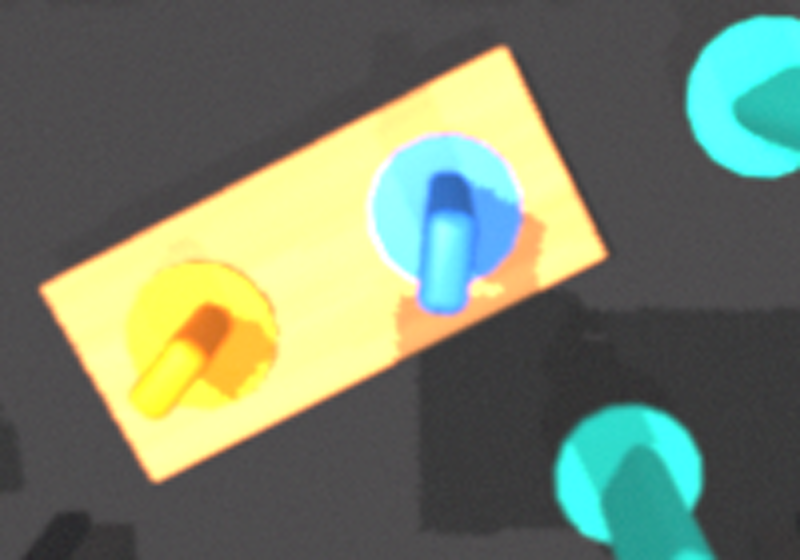

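```bash
python3 - <<'E'
from h import *
d=np.load("w3.npy");c=cam("wrist",dict(tcp_pos=d[:3],ee_rot=d[3:].reshape(3,3)))
f=lambda u,v,z:onz(c,210+(u+.5)/4-.5,140+(v+.5)/4-.5,z)
a,b=f(450,210,.126),f(441,312,.126); print(a,b,"mid",(a+b)/2,"len",np.linalg.norm(a-b),"dir",np.degrees(np.arctan2(*(a-b)[1::-1])))
print("collar",f(446,208,.031),"orange collar",f(202,333,.031))
t=cam("top"); print("wash",onz(t,160,232,.02),onz(t,140,221,.2),"cyl",onz(t,199,201,.01)); print(d[:3])
E
```

```text
[0.44759931 0.30534157 0.126     ] [0.45909172 0.32502434 0.126     ] mid [0.45334552 0.31518295 0.126     ] len 0.022792254377002677 dir -120.27988077474468
collar [0.45286279 0.31511349 0.031     ] orange collar [0.53231085 0.31762181 0.031     ]
wash [0.57613192 0.50428814 0.02      ] [0.56980468 0.49019818 0.2       ] cyl [0.67625963 0.39790771 0.01      ]
[0.460197   0.32943056 0.35183692]
```

```bash
python3 -m inch '[{"hand":0.35,"slide":[-0.7,-1.45,-1],"yaw":0.18},{"hand":0.35,"slide":[-0.7,-1.45,-3],"yaw":0.36},{"hand":0.35,"slide":[-0.7,-1.45,-5],"yaw":0.54},{"hand":0.35,"slide":[-0.7,-1.45,-7],"yaw":0.72},{"hand":0.35,"slide":[-0.7,-1.45,-9],"yaw":0.9},{"hand":0.35,"slide":[-0.7,-1.45,-10],"yaw":1.08},{"hand":0.35,"slide":[-0.7,-1.45,-11],"yaw":1.26},{"hand":0.35,"slide":[-0.7,-1.45,-12],"yaw":1.44},{"hand":0.35,"slide":[-0.7,-1.45,-12],"yaw":1.484},{"hand":0.35,"slide":[-0.7,-1.45,-12],"yaw":1.484}]'
python3 - <<'E'
from h import *
im=capture("wrist");cv2.imwrite("pics/w4.png",im)
print(blobs(im,(105,130,50),(125,255,255)))
c=cam("wrist"); print(proj(c,[.4533,.3152,.126]),sense()["gripper_width"])
E
```

```text
time_s: 7.08
tcp_pos: [0.454, 0.3138, 0.2324]
ee_rot: [[0.862, -0.507, -0.0], [-0.507, -0.862, 0.0], [-0.0, 0.0, -1.0]]
wrist_force: [0.1, -0.0, -0.5]
gripper_width: 0.652
[(2580, [318.2, 243.0], [294, 206, 50, 72])]
[319.38286253 267.87915859] 0.651494859763851
```

```bash
python3 -m inch '[{"hand":0.35,"slide":[0,0,-4],"yaw":0},{"hand":0.35,"slide":[0,0.1,-7.5],"yaw":0},{"hand":0.35,"slide":[0,0.1,-7.5],"yaw":0},{"hand":1,"slide":[0,0.1,-7.5],"yaw":0},{"hand":1,"slide":[0,0.1,-7.5],"yaw":0},{"hand":1,"slide":[0,0.1,-7.5],"yaw":0},{"hand":1,"slide":[0,0.1,-7.5],"yaw":0},{"hand":1,"slide":[0,0.1,-7.5],"yaw":0}]'
```

```text
time_s: 8.12
tcp_pos: [0.4537, 0.3161, 0.1578]
ee_rot: [[0.863, -0.505, 0.001], [-0.505, -0.863, 0.0], [0.0, -0.001, -1.0]]
wrist_force: [-1.0, -1.1, 3.4]
gripper_width: 0.27
```

Peg is held (24 mm opening). Lift and carry it to above the slot with the jaw axis along the rack's y.

```bash
python3 -m inch '[{"hand":1,"slide":[0,0,3],"yaw":0},{"hand":1,"slide":[0,0,9],"yaw":0},{"hand":1,"slide":[0,0,15],"yaw":-0.18},{"hand":1,"slide":[0,0,21],"yaw":-0.36},{"hand":1,"slide":[0,-2,26],"yaw":-0.54},{"hand":1,"slide":[2,-7,26],"yaw":-0.72},{"hand":1,"slide":[4,-12,26],"yaw":-0.9},{"hand":1,"slide":[6,-17,26],"yaw":-1.08},{"hand":1,"slide":[8,-22,26],"yaw":-1.26},{"hand":1,"slide":[10,-27,26],"yaw":-1.44}]'
python3 - <<'E'
from fit import *
# TCP for vertical peg with nose centre at (u,n) of slot: G = C + .102 z, TCP=G+.051
for n in (-.003,0.02):
    du=0.0 if n<0 else (n+.003)/.866*.5
    T=P(q,s-.0026+du,0,n)+[0,0,.153]; print(n,T)
E
```

```text
time_s: 9.38
tcp_pos: [0.5538, 0.0443, 0.417]
ee_rot: [[-0.394, -0.919, -0.0], [-0.919, 0.394, 0.0], [-0.0, 0.0, -1.0]]
wrist_force: [0.1, -0.5, -0.9]
gripper_width: 0.274
-0.003 [ 0.57356026 -0.00895522  0.25337478]
0.02 [ 0.57356026 -0.00895522  0.2799325 ]
```

```bash
python3 -m inch '[{"hand":1,"slide":[1,-2.6,0],"yaw":-0.037},{"hand":1,"slide":[2,-5.3,0],"yaw":-0.037},{"hand":1,"slide":[2,-5.3,-4],"yaw":-0.037},{"hand":1,"slide":[2,-5.3,-8],"yaw":-0.037},{"hand":1,"slide":[2,-5.3,-12],"yaw":-0.037},{"hand":1,"slide":[2,-5.3,-12],"yaw":-0.037}]'
python3 - <<'E'
from fit import *
st=sense();im=capture("wrist");cv2.imwrite("pics/w5.png",im);c=cam("wrist",st)
print(st["tcp_pos"],proj(c,P(q,s,0,0)),proj(c,st["tcp_pos"]-[0,0,.153]),proj(c,st["tcp_pos"]-[0,0,.132]))
print(blobs(im,(105,130,50),(125,255,255)))
E
```

```text
time_s: 10.12
tcp_pos: [0.5718, -0.0073, 0.2938]
ee_rot: [[-0.423, -0.906, -0.008], [-0.906, 0.423, -0.001], [0.005, 0.007, -1.0]]
wrist_force: [-0.2, 0.8, 0.2]
gripper_width: 0.277
[ 0.57181277 -0.00732863  0.29380423] [316.65175665 232.7229269 ] [319.75942844 244.53041244] [319.94109003 252.97000615]
[(234, [219.8, 233.0], [212, 217, 13, 32]), (4500, [319.5, 253.8], [284, 217, 71, 77]), (219, [412.7, 232.8], [409, 217, 12, 33]), (93, [158.6, 241.3], [155, 229, 10, 20]), (86, [473.4, 241.5], [469, 230, 8, 20]), (564, [320.8, 333.3], [290, 329, 62, 11])]
```

View pics/w5.png

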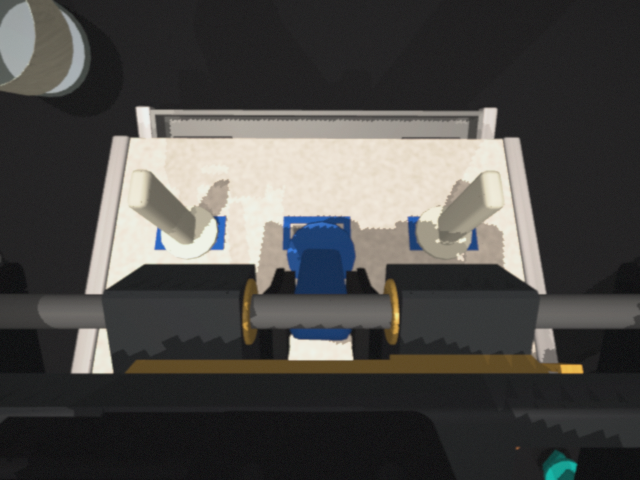

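The wrist view shows the held peg over the middle slot: slot frame centred at x=317, row 233, against a predicted (316.7, 232.7). The peg's collar is at x≈320. Lower to just above the face.

```bash
python3 -m inch '[{"hand":1,"slide":[0,0,-1.5],"yaw":0},{"hand":1,"slide":[0,0,-3.3],"yaw":0},{"hand":1,"slide":[0,0,-3.3],"yaw":0},{"hand":1,"slide":[0,0,-3.3],"yaw":0}]'
```

```text
time_s: 10.68
tcp_pos: [0.5742, -0.007, 0.2655]
ee_rot: [[-0.422, -0.907, 0.002], [-0.907, 0.422, 0.0], [-0.001, -0.002, -1.0]]
wrist_force: [-0.1, -0.8, -0.6]
gripper_width: 0.273
```

```bash
python3 -m inch '[{"hand":1,"slide":[-0.06,-0.2,-0.3],"yaw":-0.007},{"hand":1,"slide":[-0.06,-0.2,-0.6],"yaw":-0.007},{"hand":1,"slide":[-0.06,-0.2,-0.9],"yaw":-0.007},{"hand":1,"slide":[-0.06,-0.2,-1.2],"yaw":-0.007},{"hand":1,"slide":[-0.06,-0.2,-1.2],"yaw":-0.007}]'
```

```text
time_s: 11.3
tcp_pos: [0.5728, -0.0091, 0.2518]
ee_rot: [[-0.429, -0.903, -0.001], [-0.903, 0.429, -0.0], [0.0, 0.001, -1.0]]
wrist_force: [-0.6, -0.2, -1.0]
gripper_width: 0.272
```

```bash
python3 -m inch '[{"hand":1,"slide":[-0.24,-0.5,-0.04],"yaw":0},{"hand":1,"slide":[-0.47,-1.0,-0.08],"yaw":0},{"hand":1,"slide":[-0.65,-1.39,-0.13],"yaw":0},{"hand":1,"slide":[-0.84,-1.78,-0.2],"yaw":0},{"hand":1,"slide":[-1.06,-2.25,-0.3],"yaw":0},{"hand":1,"slide":[-1.28,-2.71,-0.4],"yaw":0},{"hand":1,"slide":[-1.28,-2.71,-0.4],"yaw":0}]'
python3 - <<'E'
from fit import *
im=capture("side"); cv2.imwrite("pics/s6.png",im); c=cv2.resize(im[130:290,220:420],None,fx=4,fy=4,interpolation=cv2.INTER_CUBIC)
w=capture("wrist"); cv2.imwrite("pics/w6.png",w)
top=capture("top"); cv2.imwrite("pics/t6.png",top); d=cv2.resize(top[170:300,260:400],None,fx=3,fy=3,interpolation=cv2.INTER_CUBIC)
a=cv2.resize(c,(500,400)); b=cv2.resize(w[150:400,200:440],(300,400)); cv2.imwrite("pics/m6.png",np.hstack([a,b]))
E
```

```text
time_s: 12.18
tcp_pos: [0.56, -0.0368, 0.2484]
ee_rot: [[-0.429, -0.903, 0.0], [-0.903, 0.429, -0.001], [0.0, -0.0, -1.0]]
wrist_force: [-0.3, 1.7, 1.9]
gripper_width: 0.275
```

View pics/m6.png

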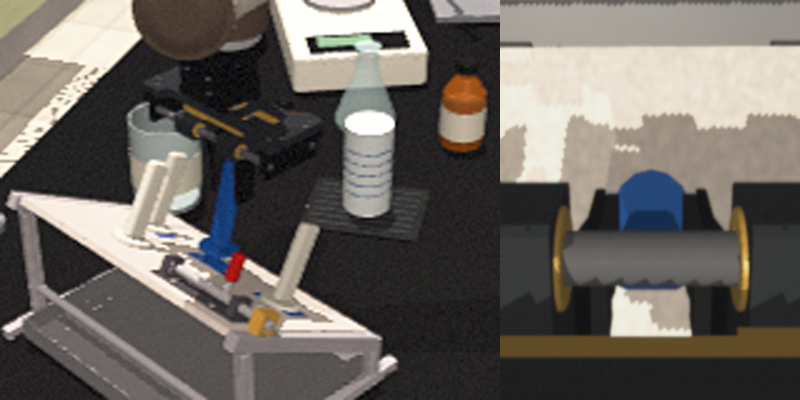

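The side crop shows the blue peg in the slot, leaning part of the way toward the fixed pegs' tilt, and the forces are small. Continue the tilt.

```bash
python3 -m inch '[{"hand":1,"slide":[-0.2,-0.41,-0.12],"yaw":0},{"hand":1,"slide":[-0.39,-0.82,-0.24],"yaw":0},{"hand":1,"slide":[-0.58,-1.22,-0.4],"yaw":0},{"hand":1,"slide":[-0.77,-1.63,-0.58],"yaw":0},{"hand":1,"slide":[-0.95,-2.0,-0.77],"yaw":0},{"hand":1,"slide":[-1.12,-2.35,-0.97],"yaw":0},{"hand":1,"slide":[-1.12,-2.35,-0.97],"yaw":0}]'
python3 - <<'E'
from fit import *
st=sense(); T=st["tcp_pos"]
im=capture("side"); cv2.imwrite("pics/s7.png",im)
m=cv2.inRange(cv2.cvtColor(im,cv2.COLOR_BGR2HSV),np.array((105,130,50)),np.array((125,255,255)));m[:,:255]=0;m[260:]=0
ys,xs=np.where(m);print(len(xs),xs.min(),xs.max(),ys.min(),ys.max())
b=blobs(im,(105,130,50),(125,255,255),5);print(b)
g=T-[0,0,.051]
for n in (.0,.017,.098,.081): print(n,P(q,s,0,n),proj(cs,P(q,s,0,n)))
print("G",g,"in (rackx,y,z)",)
E=P(q,s,0,0);rx=np.array([np.cos(q[2]),np.sin(q[2]),0]);d=g-E;print("u,n,y",d@rx*.866+d[2]*.5,-d@rx*.5+d[2]*.866,d@np.array([-rx[1],rx[0],0]))
E
```

```text
time_s: 13.2
tcp_pos: [0.5487, -0.06, 0.2383]
ee_rot: [[-0.429, -0.903, -0.001], [-0.903, 0.429, -0.0], [0.001, 0.0, -1.0]]
wrist_force: [2.4, 3.0, -0.5]
gripper_width: 0.273
382 286 340 194 255
[(365, [312.5, 217.2], [301, 194, 21, 45]), (5, [297.6, 231.4], [296, 231, 4, 2]), (6, [337.5, 255.0], [335, 255, 6, 1]), (85, [182.9, 317.4], [173, 309, 19, 14])]
0.0 [ 0.57389226 -0.00824847  0.10427537] [304.78686092 235.13286985]
0.017 [ 0.57025388 -0.01593041  0.11899737] [306.95895879 229.34912089]
0.098 [ 0.55291812 -0.05253261  0.18914337] [317.46903307 201.36344303]
0.081 [ 0.55655649 -0.04485067  0.17442137] [315.24091185 207.29636803]
G [ 0.54870709 -0.06002758  0.1873057 ] in (rackx,y,z)
u,n,y -0.00834577369078534 0.1006923339386001 0.0005975775723904088
```

```bash
python3 -m inch '[{"hand":1,"slide":[0.1,0.2,0.12],"yaw":0},{"hand":1,"slide":[0.18,0.39,0.25],"yaw":0},{"hand":1,"slide":[0.35,0.74,-0.1],"yaw":0},{"hand":1,"slide":[0.52,1.1,-0.45],"yaw":0},{"hand":1,"slide":[0.58,1.21,-0.66],"yaw":0},{"hand":1,"slide":[0.63,1.33,-0.88],"yaw":0},{"hand":1,"slide":[0.63,1.33,-0.88],"yaw":0}]'
cat > g.py <<'E'
from fit import *
def un(T=None):
    T=sense()["tcp_pos"] if T is None else T
    g=T-[0,0,.051];E=P(q,s,0,0);rx=np.array([np.cos(q[2]),np.sin(q[2]),0]);d=g-E
    return np.round(1000*np.array([d@rx*.866+d[2]*.5,d@np.array([-rx[1],rx[0],0]),-d@rx*.5+d[2]*.866]),1)
E
python3 -c "
from g import *
print(un(),sense()['moment']);print(blobs(capture('side'),(105,130,50),(125,255,255),5))"
```

```text
time_s: 14.12
tcp_pos: [0.5547, -0.0465, 0.2291]
ee_rot: [[-0.429, -0.903, -0.002], [-0.903, 0.429, -0.0], [0.001, 0.002, -1.0]]
wrist_force: [-1.3, -2.5, -2.6]
gripper_width: 0.272
[-0.2  1.  85.3] [-0.89601879  0.37710617  0.04458312]
[(320, [309.8, 219.9], [296, 199, 22, 39]), (6, [337.5, 255.0], [335, 255, 6, 1]), (83, [182.7, 317.4], [173, 309, 19, 14])]
```

```bash
python3 -m inch '[{"hand":1,"slide":[0.05,0.11,-0.21],"yaw":0},{"hand":1,"slide":[0.11,0.23,-0.43],"yaw":0},{"hand":1,"slide":[0.15,0.32,-0.6],"yaw":0},{"hand":1,"slide":[0.15,0.32,-0.6],"yaw":0}]'
python3 -c "
from g import *
print(un(),sense()['moment']);print(blobs(capture('side'),(105,130,50),(125,255,255),5)[0])"
```

```text
time_s: 14.68
tcp_pos: [0.5563, -0.0443, 0.2265]
ee_rot: [[-0.428, -0.904, -0.001], [-0.904, 0.428, -0.003], [0.003, -0.001, -1.0]]
wrist_force: [-7.2, -5.5, 11.5]
gripper_width: 0.272
[ 0.9  0.5 81.7] [-1.81908679  2.21608237  0.08954101]
(317, [309.1, 221.2], [296, 200, 21, 40])
```

```bash
python3 - <<'E'
from h import *
im=capture("side")[180:270,260:370]; w=capture("wrist")[180:350,210:430]
cv2.imwrite("pics/m8.png",np.hstack([cv2.resize(im,(489,400),interpolation=cv2.INTER_CUBIC),cv2.resize(w,(310,400))]))
E
```

```text
(no output)
```

View pics/m8.png

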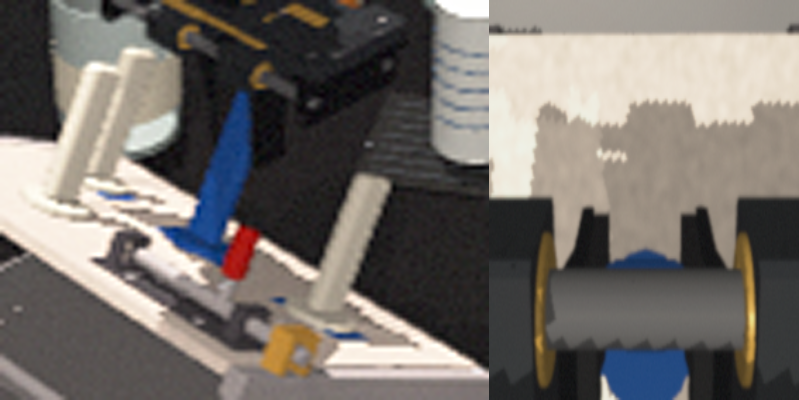

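The side crop shows the collar on the board with the peg parallel to the fixed pegs, and the bolt in the brass keeper. Start the turn, in the direction that keeps the gripper body clear of the fourth peg.

```bash
python3 -m inch '[{"hand":1,"slide":[-0.03,-0.05,0],"yaw":0},{"hand":1,"slide":[-0.03,-0.05,0],"yaw":-0.12},{"hand":1,"slide":[-0.03,-0.05,0],"yaw":-0.24},{"hand":1,"slide":[-0.03,-0.05,0],"yaw":-0.36},{"hand":1,"slide":[-0.03,-0.05,0],"yaw":-0.42}]'
python3 -c "
from g import *
print(un(),sense()['moment'])"
```

```text
time_s: 15.45
tcp_pos: [0.5531, -0.0445, 0.2256]
ee_rot: [[-0.759, -0.651, -0.008], [-0.651, 0.759, -0.002], [0.008, 0.004, -1.0]]
wrist_force: [-12.5, -4.1, 12.7]
gripper_width: 0.294
[-1.2  3.2 81.8] [-0.17454939  4.13947388  0.89332497]
```

```bash
python3 -m inch '[{"hand":1,"slide":[0,0,0],"yaw":-0.12},{"hand":1,"slide":[0,0,0],"yaw":-0.24},{"hand":1,"slide":[0,0,0],"yaw":-0.36},{"hand":1,"slide":[0,0,0],"yaw":-0.4},{"hand":1,"slide":[0,0,0],"yaw":-0.4}]'
python3 -c "
from g import *
print(un(),sense()['moment']); w=capture('wrist'); cv2.imwrite('pics/w9.png',w)
im=capture('side')[180:270,260:370]
cv2.imwrite('pics/m9.png',np.hstack([cv2.resize(im,(489,400),interpolation=cv2.INTER_CUBIC),cv2.resize(w[180:350,210:430],(310,400))]))"
```

```text
time_s: 16.08
tcp_pos: [0.5532, -0.0438, 0.2266]
ee_rot: [[-0.952, -0.307, -0.007], [-0.307, 0.952, -0.001], [0.007, 0.001, -1.0]]
wrist_force: [-13.2, -1.3, 18.2]
gripper_width: 0.353
[-0.4  3.2 82.5] [0.79977153 4.93553724 1.17791507]
```

View pics/m9.png

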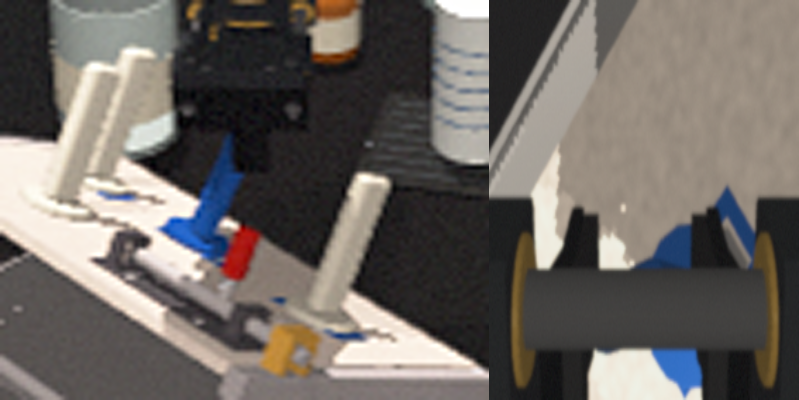

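The peg has turned about 40° with the collar still down. Release, lift, swing the jaws to the other side, and grip the flat faces.

```bash
python3 -m inch '[{"hand":0.45,"slide":[0,0,0],"yaw":0},{"hand":0.45,"slide":[0,0,0],"yaw":0},{"hand":0.45,"slide":[0,0,2],"yaw":0},{"hand":0.45,"slide":[0,-0.2,5.5],"yaw":0},{"hand":0.45,"slide":[0.05,-0.5,5.5],"yaw":0.18},{"hand":0.45,"slide":[0.05,-0.5,5.5],"yaw":0.36},{"hand":0.45,"slide":[0.05,-0.5,5.5],"yaw":0.54},{"hand":0.45,"slide":[0.05,-0.5,5.5],"yaw":0.72},{"hand":0.45,"slide":[0.05,-0.5,5.5],"yaw":0.9},{"hand":0.45,"slide":[0.05,-0.5,5.5],"yaw":1.08}]'
python3 -m inch '[{"hand":0.45,"slide":[0,0,0],"yaw":0.18},{"hand":0.45,"slide":[0,0,0],"yaw":0.36},{"hand":0.45,"slide":[0,0,0],"yaw":0.54},{"hand":0.45,"slide":[0,0,0],"yaw":0.56},{"hand":0.45,"slide":[0,0,0],"yaw":0.56}]'
python3 -c "
from g import *
print(un()); w=capture('wrist'); cv2.imwrite('pics/w10.png',w[130:400,190:450]);c=cam('wrist');print([proj(c,P(q,s,0,n))-[190,130] for n in(0,.1)])"
```

```text
time_s: 17.42
tcp_pos: [0.558, -0.0478, 0.2787]
ee_rot: [[-0.176, -0.984, 0.003], [-0.984, 0.176, 0.002], [-0.002, -0.002, -1.0]]
wrist_force: [-0.2, 0.3, 0.1]
gripper_width: 0.548
time_s: 18.05
tcp_pos: [0.5574, -0.0483, 0.2787]
ee_rot: [[0.366, -0.931, 0.001], [-0.931, -0.366, 0.001], [-0.0, -0.001, -1.0]]
wrist_force: [0.1, -0.9, -0.8]
gripper_width: 0.547
[ 24.8  -2.4 128.3]
[array([ 93.08757856, 145.41118784]), array([144.579289  , 141.00975936])]
```

View pics/w10.png

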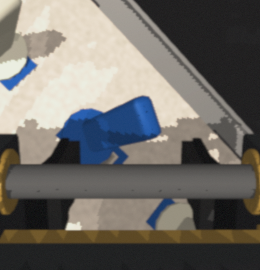

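```bash
python3 -m inch '[{"hand":0.45,"slide":[0,-1.2,0],"yaw":0},{"hand":0.45,"slide":[0,-1.2,-1.5],"yaw":0},{"hand":0.45,"slide":[0,-1.2,-3.8],"yaw":0},{"hand":0.45,"slide":[0,-1.2,-3.8],"yaw":0},{"hand":1,"slide":[0,-1.2,-3.8],"yaw":0},{"hand":1,"slide":[0,-1.2,-3.8],"yaw":0},{"hand":1,"slide":[0,-1.2,-3.8],"yaw":0},{"hand":1,"slide":[0,-1.2,-3.8],"yaw":0}]'
```

```text
time_s: 19.1
tcp_pos: [0.5582, -0.0607, 0.242]
ee_rot: [[0.368, -0.93, 0.005], [-0.93, -0.368, -0.0], [0.002, -0.004, -1.0]]
wrist_force: [2.3, -1.2, 3.8]
gripper_width: 0.205
```

```bash
python3 -m inch '[{"hand":1,"slide":[-0.05,0.15,0],"yaw":-0.12},{"hand":1,"slide":[-0.1,0.3,0],"yaw":-0.24},{"hand":1,"slide":[-0.15,0.45,0],"yaw":-0.36},{"hand":1,"slide":[-0.2,0.6,0],"yaw":-0.48},{"hand":1,"slide":[-0.25,0.75,0],"yaw":-0.6},{"hand":1,"slide":[-0.3,0.9,0],"yaw":-0.72},{"hand":1,"slide":[-0.35,1.0,0],"yaw":-0.819},{"hand":1,"slide":[-0.35,1.0,0],"yaw":-0.819},{"hand":1,"slide":[-0.35,1.0,0],"yaw":-0.819}]'
python3 -c "
from g import *
print(un()); 
im=capture('side')[180:270,260:370];w=capture('wrist')
cv2.imwrite('pics/m11.png',np.hstack([cv2.resize(im,(489,400),interpolation=cv2.INTER_CUBIC),cv2.resize(w[180:350,210:430],(310,400))]))"
```

```text
time_s: 20.23
tcp_pos: [0.5569, -0.0519, 0.2459]
ee_rot: [[-0.426, -0.905, 0.012], [-0.905, 0.426, -0.003], [-0.003, -0.012, -1.0]]
wrist_force: [1.4, -4.8, 12.0]
gripper_width: 0.146
[  4.9  -3.4 101.8]
```

View pics/m11.png

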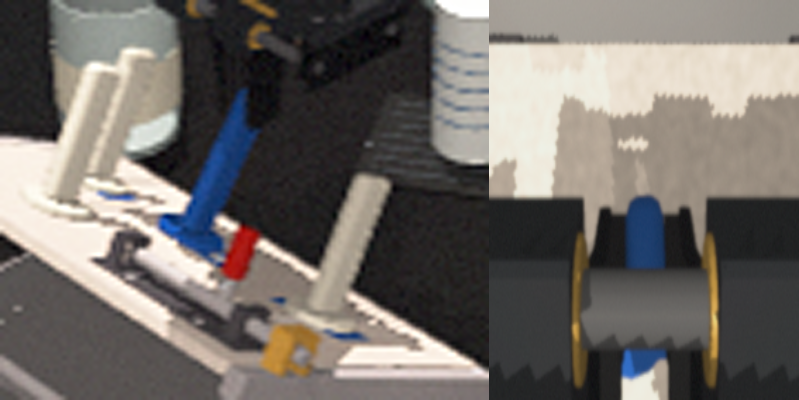

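The view shows the peg turned with its thin side across the rack (opening 12.7 mm), parallel to the fixed pegs. Seat it lightly, release, and check by colour mask.

```bash
python3 -m inch '[{"hand":1,"slide":[0.06,0.13,-0.26],"yaw":0},{"hand":1,"slide":[0.06,0.13,-0.26],"yaw":0},{"hand":0.5,"slide":[0.06,0.13,-0.26],"yaw":0},{"hand":0.5,"slide":[0.06,0.13,-0.26],"yaw":0},{"hand":0.5,"slide":[0,0,2],"yaw":0},{"hand":0.3,"slide":[0,1,8],"yaw":0},{"hand":0,"slide":[0,3,14],"yaw":0},{"hand":0,"slide":[0,5,18],"yaw":0},{"hand":0,"slide":[0,5,18],"yaw":0}]'
cat > pegcheck.py <<'E'
from g import *
def hull(c,y0=0,lean=0,th=0):  # projected outline points of locked peg
    pts=[]
    for n,a,b in [(.1,.012,.006)]:
        for i in(-1,1):
            for j in(-1,1): pts.append(proj(c,P(q,s+i*a-np.sin(lean)*n,y0+j*b,n)))
    for k in np.linspace(0,2*np.pi,24): pts.append(proj(c,P(q,s+.022*np.cos(k),y0+.022*np.sin(k),.005)))
    p=np.array(pts); return p[:4].mean(0).round(1),p[4:].mean(0).round(1),np.r_[p.min(0),p.max(0)].round(0)
for n in("wrist","top","side"):
    st=sense();im=capture(n);cv2.imwrite(f"pics/pc_{n}.png",im);c=cam(n,st)
    print(n,blobs(im,(105,130,40),(125,255,255),30));
    for y0,l in((0,0),(-.004,0),(0,.1)): print("  exp",y0,l,*hull(c,y0,l))
E
python3 pegcheck.py
```

```text
time_s: 21.45
tcp_pos: [0.5541, 0.0007, 0.4237]
ee_rot: [[-0.426, -0.905, 0.006], [-0.905, 0.426, 0.002], [-0.004, -0.005, -1.0]]
wrist_force: [-0.1, -0.9, -0.5]
gripper_width: 0.855
wrist [(1648, [292.6, 191.8], [273, 145, 53, 74]), (98, [235.7, 204.9], [231, 194, 8, 22]), (86, [370.2, 204.4], [368, 194, 7, 22]), (72, [411.9, 205.3], [409, 194, 6, 22]), (50, [193.8, 208.4], [192, 197, 6, 19])]
  exp 0 0 [297.7 164.3] [302.9 204. ] [284. 152. 322. 222.]
  exp -0.004 0 [293.2 164.3] [299.4 204. ] [280. 152. 319. 222.]
  exp 0 0.1 [298. 154.] [302.9 204. ] [284. 142. 322. 222.]
top [(47, [185.3, 187.6], [177, 180, 14, 13]), (82, [348.6, 229.4], [339, 225, 21, 10])]
  exp 0 0 [350.7 232.8] [333.4 230.8] [327. 223. 355. 239.]
  exp -0.004 0 [351.4 231.5] [334.  229.6] [327. 222. 356. 238.]
  exp 0 0.1 [353.6 234.6] [333.4 230.8] [327. 223. 358. 239.]
side [(330, [308.9, 217.0], [296, 198, 25, 39]), (85, [182.8, 317.2], [173, 309, 19, 14])]
  exp 0 0 [317.7 200.7] [305.2 233.4] [298. 199. 322. 237.]
  exp -0.004 0 [316.7 200.1] [304.2 232.8] [297. 199. 321. 236.]
  exp 0 0.1 [320.1 201. ] [305.2 233.4] [298. 200. 325. 237.]
```

```bash
python3 - <<'E'
from h import *
im=cv2.imread("pics/pc_wrist.png");m=cv2.inRange(cv2.cvtColor(im,cv2.COLOR_BGR2HSV),np.array((105,130,40)),np.array((125,255,255)))
for r in range(144,222,4):
    x=np.where(m[r,240:350])[0]+240
    if len(x): print(r,x.min(),x.max(),len(x))
E
python3 - <<'E'
from g import *
c=cam("wrist")
for y in(0,-.005,-.01,-.014):
  print(y,proj(c,P(q,s+.012,y-.022,.005)),[proj(c,P(q,s,y+k*.022,.005)).round(0) for k in(-1,1)],[proj(c,P(q,s,y+k*.006,.1)).round(0) for k in(-1,1)])
E
```

```text
148 278 288 11
152 278 288 11
156 278 289 12
160 278 289 12
164 279 290 12
168 280 290 11
172 280 291 12
176 281 291 11
180 282 292 11
184 283 293 11
188 281 302 22
192 276 306 31
196 274 325 52
200 273 325 40
204 274 325 39
208 275 325 37
212 277 325 49
216 282 300 19
0 [279.90740315 217.06504551] [array([280., 207.]), array([320., 207.])] [array([288., 168.]), array([301., 168.])]
-0.005 [275.39418321 217.06183229] [array([276., 207.]), array([315., 207.])] [array([282., 168.]), array([296., 168.])]
-0.01 [270.88053662 217.05861876] [array([271., 207.]), array([311., 207.])] [array([276., 168.]), array([290., 168.])]
-0.014 [267.26931212 217.05604771] [array([268., 207.]), array([307., 207.])] [array([271., 168.]), array([285., 168.])]
```

Peg stands in the slot about 13 mm toward -y and leaning about 0.06 rad, inside the limits. On to the beaker.

```bash
python3 -m inch '[{"hand":0,"slide":[-1,-6,0],"yaw":0},{"hand":0,"slide":[-2,-12,0],"yaw":0},{"hand":0,"slide":[-3,-18,-2],"yaw":0},{"hand":0,"slide":[-4,-24,-4],"yaw":0},{"hand":0,"slide":[-5.5,-30,-6],"yaw":0},{"hand":0,"slide":[-5.5,-31,-7],"yaw":0},{"hand":0,"slide":[-5.5,-31,-7],"yaw":0},{"hand":0,"slide":[-5.5,-31,-7],"yaw":0}]'
python3 - <<'E'
from h import *
st=sense();im=capture("wrist");cv2.imwrite("pics/w12.png",im);np.save("w12.npy",np.r_[st["tcp_pos"],st["ee_rot"].ravel()]);c=cam("wrist",st)
hsv=cv2.cvtColor(im,cv2.COLOR_BGR2HSV);e=proj(c,[.4907,-.328,.124]);print("exp",e,proj(c,[.4907,-.328,.004]))
print([b for b in blobs(im,(0,0,150),(180,60,255),200)])
t=cam("top");tt=cv2.imread("pics/top0.png");print([b for b in blobs(tt,(0,0,200),(180,40,255),100) if 420<b[1][0]<480])
for n,p,z in(("jar",(469,219),.03),("amber",(513,294),.05),("flask",(509,246),.02)): print(n,onz(t,*p,z))
E
```

```text
time_s: 22.6
tcp_pos: [0.4989, -0.3098, 0.3509]
ee_rot: [[-0.427, -0.904, 0.0], [-0.904, 0.427, -0.0], [-0.0, -0.0, -1.0]]
wrist_force: [-0.1, -0.7, 1.0]
gripper_width: 0.999
exp [320.74024692 199.83204055] [320.63851444 185.43525558]
[(3000, [46.2, 18.0], [0, 0, 93, 48]), (6239, [173.8, 34.2], [106, 0, 116, 81]), (468, [302.2, 5.3], [279, 0, 47, 14]), (507, [303.0, 159.5], [256, 129, 95, 62]), (4728, [317.1, 199.8], [263, 141, 101, 111]), (449, [183.6, 167.9], [162, 149, 33, 46]), (432, [163.1, 289.3], [138, 283, 48, 12]), (13312, [322.0, 311.5], [108, 296, 426, 33]), (2128, [307.3, 359.7], [233, 349, 205, 25]), (714, [471.2, 464.2], [456, 446, 30, 34])]
[(3346, [450.1, 81.3], [423, 49, 55, 66]), (376, [449.5, 261.2], [439, 251, 22, 22])]
jar [ 0.63379645 -0.41475674  0.03      ]
amber [ 0.41223237 -0.52741631  0.05      ]
flask [ 0.55642449 -0.5348197   0.02      ]
```

View pics/w12.png

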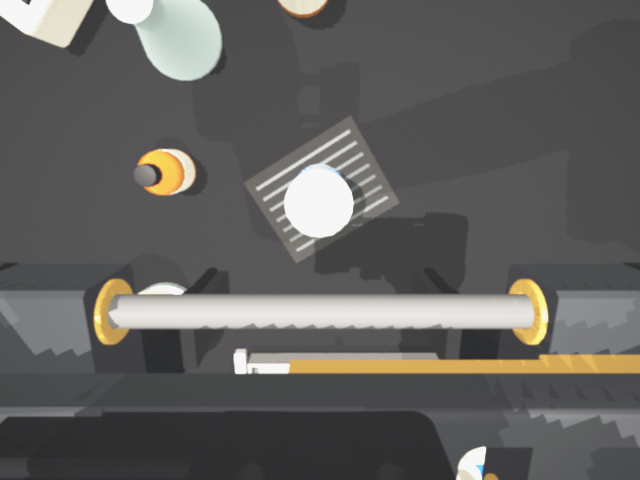

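Beaker's closed end is a disc centred at about (319.5, 202), with nothing in reach of the open fingers; that was the last picture.

```bash
python3 - <<'E'
from h import *
d=np.load("w12.npy");c=cam("wrist",dict(tcp_pos=d[:3],ee_rot=d[3:].reshape(3,3)))
p=onz(c,319.5,202,.124);print(p,(p-d[:3])*100)
E
```

```text
[ 0.49251215 -0.32672333  0.124     ] [ -0.63908691  -1.69550499 -22.69154178]
```

```bash
python3 -m inch '[{"hand":0,"slide":[-0.64,-1.7,-5],"yaw":0},{"hand":0,"slide":[-0.64,-1.7,-11],"yaw":0},{"hand":0,"slide":[-0.64,-1.7,-16],"yaw":0},{"hand":0,"slide":[-0.64,-1.7,-21.1],"yaw":0},{"hand":0,"slide":[-0.64,-1.7,-21.1],"yaw":0},{"hand":1,"slide":[-0.64,-1.7,-21.1],"yaw":0},{"hand":1,"slide":[-0.64,-1.7,-21.1],"yaw":0},{"hand":1,"slide":[-0.64,-1.7,-21.1],"yaw":0},{"hand":1,"slide":[-0.64,-1.7,-21.1],"yaw":0}]'
```

```text
time_s: 23.78
tcp_pos: [0.4926, -0.3279, 0.1413]
ee_rot: [[-0.428, -0.904, 0.002], [-0.904, 0.428, -0.001], [-0.0, -0.003, -1.0]]
wrist_force: [-0.4, 1.0, 5.4]
gripper_width: 0.694
```

Beaker gripped (60 mm opening). Lift over the rack and hover above the peg tip.

```bash
python3 -m inch '[{"hand":1,"slide":[0,0,5],"yaw":0},{"hand":1,"slide":[0,0,11],"yaw":0},{"hand":1,"slide":[0,1,17],"yaw":0},{"hand":1,"slide":[1,4,22],"yaw":0},{"hand":1,"slide":[2.5,9,25],"yaw":0},{"hand":1,"slide":[4,14,25],"yaw":0},{"hand":1,"slide":[5.5,20,25],"yaw":0},{"hand":1,"slide":[7,25.5,25],"yaw":0},{"hand":1,"slide":[7.4,27.4,25],"yaw":0},{"hand":1,"slide":[7.4,27.4,25],"yaw":0}]'
python3 -m inch '[{"hand":1,"slide":[0,0,0],"yaw":0},{"hand":1,"slide":[0,0,0],"yaw":0}]'
python3 - <<'E'
from g import *
st=sense();T=P(q,s,-.013,0)+np.r_[-.045*np.cos(q[2]),-.045*np.sin(q[2]),0]
print(un(),(T-st["tcp_pos"])*100,"rim above slot z",st["tcp_pos"][2]-.1373-T[2])
for n in("top","side"):
    im=capture(n);cv2.imwrite(f"pics/b_{n}.png",im);print(blobs(im,(105,130,40),(125,255,255),30))
E
```

```text
time_s: 25.02
tcp_pos: [0.566, -0.0528, 0.3896]
ee_rot: [[-0.426, -0.905, -0.001], [-0.905, 0.426, -0.0], [0.0, 0.001, -1.0]]
wrist_force: [1.3, -0.5, -0.9]
gripper_width: 0.691
time_s: 25.28
tcp_pos: [0.5657, -0.055, 0.3898]
ee_rot: [[-0.43, -0.903, -0.0], [-0.903, 0.43, -0.0], [0.0, -0.0, -1.0]]
wrist_force: [-0.1, -0.5, -0.0]
gripper_width: 0.693
[ 77.7 -12.6 226. ] [  0.06516601   0.05077935 -28.55690173] rim above slot z 0.14826901728732134
[(50, [185.5, 187.4], [177, 180, 14, 13])]
[(330, [308.9, 217.3], [296, 198, 25, 39]), (85, [182.7, 317.3], [173, 309, 19, 14])]
```

```bash
python3 -m inch '[{"hand":1,"slide":[0.05,0.05,-3],"yaw":0},{"hand":1,"slide":[0.05,0.05,-5],"yaw":0},{"hand":1,"slide":[0.05,0.05,-7],"yaw":0},{"hand":1,"slide":[0.05,0.05,-8],"yaw":0},{"hand":1,"slide":[0.05,0.05,-9],"yaw":0},{"hand":1,"slide":[0.05,0.05,-9],"yaw":0}]'
python3 -m inch '[{"hand":1,"slide":[0,0,-0.5],"yaw":0},{"hand":1,"slide":[0,0,-1],"yaw":0},{"hand":1,"slide":[0,0,-1.5],"yaw":0},{"hand":1,"slide":[0,0,-2],"yaw":0},{"hand":1,"slide":[0,0,-2],"yaw":0}]'
python3 -c "
from g import *
print(un());print(blobs(capture('side'),(105,130,40),(125,255,255),30))"
```

```text
time_s: 26.12
tcp_pos: [0.5661, -0.0534, 0.2987]
ee_rot: [[-0.428, -0.904, -0.002], [-0.904, 0.428, 0.0], [0.001, 0.002, -1.0]]
wrist_force: [-0.1, 0.1, -0.8]
gripper_width: 0.691
time_s: 26.75
tcp_pos: [0.567, -0.0528, 0.2799]
ee_rot: [[-0.428, -0.904, 0.001], [-0.904, 0.428, 0.001], [-0.001, -0.001, -1.0]]
wrist_force: [-0.1, 1.2, 0.1]
gripper_width: 0.695
[ 24.9 -12.8 129.5]
[(127, [303.9, 228.6], [296, 220, 15, 17]), (84, [182.8, 317.5], [173, 309, 19, 14])]
```

```bash
python3 -m inch '[{"hand":1,"slide":[0,0,-0.5],"yaw":0},{"hand":1,"slide":[0,0,-1],"yaw":0},{"hand":1,"slide":[0,0,-1.5],"yaw":0},{"hand":1,"slide":[0,0,-2],"yaw":0},{"hand":1,"slide":[0,0,-2.5],"yaw":0},{"hand":1,"slide":[0,0,-3],"yaw":0},{"hand":1,"slide":[0,0,-3],"yaw":0}]'
python3 -c "
from g import *
print(un())"
```

```text
time_s: 27.68
tcp_pos: [0.5687, -0.0523, 0.2518]
ee_rot: [[-0.427, -0.904, 0.008], [-0.904, 0.427, 0.002], [-0.005, -0.006, -1.0]]
wrist_force: [1.8, 3.1, 3.9]
gripper_width: 0.693
[ 11.8 -14.2 104.7]
```

```bash
python3 -m inch '[{"hand":1,"slide":[0,0,-0.5],"yaw":0},{"hand":1,"slide":[-0.05,-0.1,-1],"yaw":0},{"hand":1,"slide":[-0.1,-0.2,-1.5],"yaw":0},{"hand":1,"slide":[-0.1,-0.2,-2],"yaw":0},{"hand":1,"slide":[-0.1,-0.2,-2],"yaw":0}]'
python3 - <<'E'
from g import *
print(un())
im=capture("side");cv2.imwrite("pics/b2.png",im)
print(blobs(im,(105,110,40),(125,255,255),5)); print([proj(cs,P(q,s,-.013,n)).round(0) for n in(0,.12)])
E
```

```text
time_s: 28.3
tcp_pos: [0.5665, -0.0585, 0.2364]
ee_rot: [[-0.426, -0.905, 0.005], [-0.905, 0.426, -0.007], [0.004, -0.008, -1.0]]
wrist_force: [-6.5, -9.3, 23.5]
gripper_width: 0.685
[ -1.5 -14.9  94.5]
[(8, [425.9, 84.9], [425, 84, 3, 3]), (5, [287.0, 224.0], [285, 224, 5, 1]), (30, [302.3, 233.8], [295, 230, 15, 7]), (7, [338.0, 255.0], [335, 255, 7, 1]), (95, [182.8, 317.1], [173, 309, 20, 14])]
[array([302., 233.]), array([317., 192.])]
```

```bash
python3 - <<'E'
from g import *
a=cv2.imread("pics/b2.png");b=cv2.imread("pics/pc_side.png")
d=cv2.absdiff(a,b).max(2)>25
h=cv2.cvtColor(a,cv2.COLOR_BGR2HSV)
for r in range(176,250,2):
    print(r,"".join(("B" if 100<h[r,c,0]<128 and h[r,c,1]>110 else "W" if h[r,c,2]>140 and d[r,c] else "w" if h[r,c,2]>140 else "g" if h[r,c,2]>70 else "#" if d[r,c] else ".") for c in range(280,350)))
def cyl(tilt,u0,n0): # tilt forward from vertical deg; outline pts of rim & top given rim centre in u,n
    return 0
print([ (t,[proj(cs,sense()["tcp_pos"]-[0,0,.051]+k*np.array([-np.sin(np.radians(t))*np.cos(q[2]),-np.sin(np.radians(t))*np.sin(q[2]),np.cos(np.radians(t))])).round(1).tolist() for k in(-.085,.035)]) for t in(0,10,20,30)])
E
```

```text
176 g##############gg###.gggg...............gggggWWWgg################....
178 ggg#ggg#######ggggg#.....gggg#..............###ggggg###########gg###..
180 gggggggg#####gggggggg....#..ggggg.............###############.gg##....
182 ggggggggggww###ggg##gggg#.....................###############.........
184 wwwwwwwwwwwwwwwwgwg#B...#g#g#.................################........
186 wwwwwwwwwwwwwwwwggg##..#gWgg#####.............################........
188 wwwwwwwwwwwwwwwwggggB..gWgWWWgg#..............###############B...#....
190 wwwwwwwwwwwwwwwwwggg#..gWWWWWWWg#........ggg...#######B######...#.#...
192 wwwwwwwwwwwwwwwwgwwg#.gWWWWWWWWWg.......ggg#...#############..........
194 wwwwwwwwwwwwwwwwwwwwg.gWWWWWWWWWWWg#....ggg#.#.#.....###..B...........
196 wwwwwwwwwwwwwwwwwwwwggWWWWWWWWWWWWWWWWg.....#...#..#..................
198 wwwwwwwwwwwwwwwwwwwwggWWWWWWWWWWWWWWWWg..B..#.....#...................
200 wwwwwwwwwwwwwwwwwwwwggWWgWWWWWWWWWWWWWWg#......#......................
202 wwwwwwwwwwwwwwwwwwwwgWWWWWWWggWWWWWWWWg##.....#.......................
204 wwwwwwwwwwwwwwwwwwwgggWWWWWWWWWWWWWWWWWg......
[... 1134 characters left out ...]
wwwwwwwg.......
236 wwwwwgg.gggwwWWWWWWWWWwWgBBBBBggwwwwgggWwwwwg........wwwwwwwwg........
238 wggggg.gg.gwwwwwWWWWWWWWgggBggWwwwwwgggggggWwwwg....gwwwwwwwwg........
240 wwwwggg.....ggwwwWWWWWWWwggggwwwwwwggggggggggggWwwwgWwwwwwwwg.........
242 wwwwwwwgwwgg..#ggwWWWWwWWggggggwwwgggggggggggggggWwWWwwwwwwg..........
244 wwwwwwwwwwggggg..#gggwwwwwwwgwwwggggggggggggggggggWWwwwwwwg...........
246 ggwwwwwwwwwwwggggg#.#.ggwwwwwwwwgggWgggggggggggggWWwwwwwwwwwwg........
248 gggggwwwwwwwwwWgg#####...ggwwwwwgggggggggwgggwWWgWwwwwwwwWgggWwwg.....
[(0, [[314.2, 226.8], [313.2, 189.2]]), (10, [[310.2, 228.6], [314.9, 188.5]]), (20, [[306.4, 229.6], [316.6, 188.2]]), (30, [[302.6, 229.7], [318.1, 188.3]])]
```

Pressure builds about 10 mm early, and the blue collar still shows under the uphill rim. So the rim is probably resting on the collar behind the blade. Back off, shift uphill, and lower again.

```bash
python3 -m inch '[{"hand":1,"slide":[-0.1,-0.2,0.45],"yaw":0},{"hand":1,"slide":[0.0,0.2,0.8],"yaw":0},{"hand":1,"slide":[0.13,0.6,0.93],"yaw":0},{"hand":1,"slide":[0.13,0.6,0.93],"yaw":0},{"hand":1,"slide":[0.22,0.8,0.6],"yaw":0},{"hand":1,"slide":[0.3,0.95,0.3],"yaw":0},{"hand":1,"slide":[0.35,1.07,0.06],"yaw":0},{"hand":1,"slide":[0.35,1.07,0.06],"yaw":0}]'
cat > asc.py <<'E'
from g import *
print(un())
im=capture("side");h=cv2.cvtColor(im,cv2.COLOR_BGR2HSV)
print(blobs(im,(105,110,40),(125,255,255),5)[:4])
for r in range(196,240,3):
    print(r,"".join(("B" if 100<h[r,c,0]<128 and h[r,c,1]>110 else "W" if h[r,c,2]>140 else "g" if h[r,c,2]>70 else ".") for c in range(285,330)))
E
python3 asc.py
```

```text
time_s: 29.35
tcp_pos: [0.5679, -0.0503, 0.2386]
ee_rot: [[-0.425, -0.905, -0.002], [-0.905, 0.425, -0.013], [0.012, -0.004, -1.0]]
wrist_force: [-14.2, -17.9, 35.2]
gripper_width: 0.684
[  6.5 -12.6  92.4]
[(7, [426.0, 85.0], [425, 84, 3, 3]), (6, [286.5, 224.0], [284, 224, 6, 1]), (26, [303.0, 234.3], [296, 231, 14, 6]), (6, [337.5, 255.0], [335, 255, 6, 1])]
196 WWWWWWWWWWWWWgggWWWWWWWWWWWWWg....gg.........
199 WWWWWWWWWWWWWWggggWWWWWWWWWWWWWWg.B..........
202 WWWWWWWWWWWWWWgWWWWWgggWWWWWWWWWg......B.....
205 WWWWWWWWWWWWWWWggWWWWWWWWWWWWWWWg.....B......
208 WWWWWWWWWWWWWWWWWWWWWWgggWWWWWWWg.B.B........
211 WWWWWWWWWWWWggWWWWWWWWWWWWWWWWWWg............
214 WWWggggggg...gWWWWWWWWWWggggggggggg..........
217 WWWWWWWg....gWWWWWWWWWWWWWWWWWWWWWg..........
220 WWWWWWWWWWWWggWWWWWWWWWWWWWWWWWWWWg..........
223 WWWggWWWWWWWWWWWWWWWWWWWWWWWWWWWWg...........
226 WWggggggggWWWWWWWWWWWWWWWWWWWWWWWg...........
229 WWWWWWWWWWWWWWWWWWWWWWWWWWWWWWWWg............
232 WggggggWWWWgBBWWWWWWWWWWWWWWWWWWgg...........
235 gg.Wg.ggWWWWWWWWgBBBBBBBBggWWWWWWWWWWg.......
238 g.gg.gWWWWWWWWWWWWggggBggWWWWWWggggggWWWWWg..
```

```bash
python3 -m inch '[{"hand":1,"slide":[-0.15,-0.3,0.55],"yaw":0},{"hand":1,"slide":[-0.15,-0.3,0.55],"yaw":0},{"hand":1,"slide":[-0.15,-0.3,0.55],"yaw":0}]'; python3 - <<'E'
from g import *
print(un())
for k in range(0,360,45):
    a=np.radians(k);f=lambda r,n:proj(cs,P(q,s+r*np.cos(a),-.013+r*np.sin(a),n)).round(0).tolist()
    print(k,"collar n5",f(.022,.005),"n0",f(.022,0),"rim seated",f(.03,0))
print("frame uphill corners",proj(cs,P(q,s+.012,.025,0)),proj(cs,P(q,s+.012,-.025,0)),"downhill",proj(cs,P(q,s-.012,.025,0)))
E
```

```text
time_s: 29.78
tcp_pos: [0.5672, -0.0502, 0.2392]
ee_rot: [[-0.427, -0.904, -0.001], [-0.904, 0.427, -0.006], [0.006, -0.002, -1.0]]
wrist_force: [-5.0, -10.2, 15.5]
gripper_width: 0.686
[  6.7 -11.9  93.1]
0 collar n5 [297.0, 231.0] n0 [296.0, 233.0] rim seated [294.0, 233.0]
45 collar n5 [302.0, 234.0] n0 [302.0, 235.0] rim seated [302.0, 236.0]
90 collar n5 [308.0, 235.0] n0 [307.0, 237.0] rim seated [309.0, 238.0]
135 collar n5 [310.0, 234.0] n0 [309.0, 236.0] rim seated [312.0, 237.0]
180 collar n5 [307.0, 232.0] n0 [307.0, 234.0] rim seated [309.0, 234.0]
225 collar n5 [302.0, 229.0] n0 [301.0, 231.0] rim seated [301.0, 230.0]
270 collar n5 [297.0, 228.0] n0 [296.0, 230.0] rim seated [294.0, 229.0]
315 collar n5 [294.0, 229.0] n0 [294.0, 230.0] rim seated [291.0, 230.0]
frame uphill corners [308.2229817  238.81705929] [295.59967146 231.08667199] downhill [314.05029229 239.2109105 ]
```

The collar edge shows from azimuth 0 to 90°, and the silhouette leans about 20°. Both fit an uphill rim on the collar with 10° of tilt missing. Shift further uphill.

```bash
python3 -m inch '[{"hand":1,"slide":[-0.11,-0.23,0.43],"yaw":0},{"hand":1,"slide":[0.04,0.1,0.63],"yaw":0},{"hand":1,"slide":[0.19,0.4,0.83],"yaw":0},{"hand":1,"slide":[0.19,0.4,0.83],"yaw":0},{"hand":1,"slide":[0.25,0.53,0.6],"yaw":0},{"hand":1,"slide":[0.3,0.64,0.4],"yaw":0},{"hand":1,"slide":[0.35,0.75,0.18],"yaw":0},{"hand":1,"slide":[0.35,0.75,0.18],"yaw":0}]'; python3 asc.py
```

```text
time_s: 30.78
tcp_pos: [0.5705, -0.041, 0.2395]
ee_rot: [[-0.427, -0.904, -0.001], [-0.904, 0.427, -0.002], [0.003, -0.0, -1.0]]
wrist_force: [-3.7, -4.3, 8.4]
gripper_width: 0.686
[ 15.2 -11.   88.4]
[(7, [426.0, 85.0], [425, 84, 3, 3]), (6, [286.5, 224.0], [284, 224, 6, 1]), (6, [337.5, 255.0], [335, 255, 6, 1]), (94, [182.7, 317.2], [173, 309, 19, 14])]
196 WWWWWWWWWWWg.gWWWWWWWWWWWg.....gggg..........
199 WWWWWWWWWWWg.gWWWWWWWWWWWWWWWWg..........B...
202 WWWWWWWWWWWWgWWggWWWWWWWWWWWWg...............
205 WWWWWWWWWWWWgWWWWWWWWWWWWgggggg..............
208 WWWWWWWWWWWWWWWWggWWWWWWWWWWWWg..............
211 WWWWWWWWWWWWgWWWWWWWWWWWWWWWWWg..............
214 WWWggggggggWWWWWgggWWWWWWWWWWWg.B............
217 WWWWWWWg..gWWWWWWWWWWWWWWWWWWWWWg............
220 WWWWWWWWWWWWWWWWWWgggWWWWWWWWgggg............
223 WWWggWWWWWWWWWWWWWWWWWWWWWWWWWWg.............
226 ggggggggWWWWWWWWWWWWgggggggggWgg.............
229 WWWWWWWWWWWWWWWWWWWWWWWWWWWWWWg..............
232 WggggggWWWWWWWWWWWWWWWWWWWWWWWWWgg...........
235 gggWg.ggWWWWWWWWWWWWWWWWWWWWWWWWWWWWWg.......
238 g.gg.gWWWWWWWWWWWggWggBggWWWWWWggggWWWWWWWg..
```

The collar is now covered and the uphill rim is on the board. Rotate the beaker forward to square.

```bash
python3 -m inch '[{"hand":1,"slide":[-0.09,-0.2,-0.2],"yaw":0},{"hand":1,"slide":[-0.19,-0.4,-0.42],"yaw":0},{"hand":1,"slide":[-0.28,-0.6,-0.64],"yaw":0},{"hand":1,"slide":[-0.38,-0.8,-0.86],"yaw":0},{"hand":1,"slide":[-0.38,-0.8,-0.86],"yaw":0}]'; python3 asc.py
```

```text
time_s: 31.45
tcp_pos: [0.5684, -0.0496, 0.2328]
ee_rot: [[-0.427, -0.904, 0.005], [-0.904, 0.427, -0.003], [0.0, -0.006, -1.0]]
wrist_force: [-2.6, -5.4, 12.4]
gripper_width: 0.678
[  4.4 -12.7  87. ]
[(5, [425.8, 85.4], [425, 85, 3, 2]), (6, [286.5, 224.0], [284, 224, 6, 1]), (6, [337.5, 255.0], [335, 255, 6, 1]), (94, [182.7, 317.2], [173, 309, 19, 14])]
196 WWWWWWWWWWWWWg..gWWWWWWWWg......ggg..........
199 WWWWWWWWWWWWWg.gWWWWWWWWWWWWWWWg.............
202 WWWWWWWWWWWWWggWWWgggWWWWWWWWWWg.............
205 WWWWWWWWWWWWWWgWWWWWWWWWWWWWggWg..B..B.......
208 WWWWWWWWWWWWWWWWWWWggWWWWWWWWWWW.............
211 WWWWWWWWWWWWWWWWWWWWWWWWWWWWWWWgg............
214 WWWggggggg.gWWWWWWWgWWWWWWWWWWWg.............
217 WWWWWWWg..gWWWWWWWWWWWWWWWWWWWWWWg...........
220 WWWWWWWWWWWWWWWWWWWWWgWWWWWWWWWgg............
223 WWWggWWWWWWWWWWWWWWWWWWWWWWWWWWgg............
226 WgggggggWWWWWWWWWWWWWWggggggggg..............
229 WWWWWWWWWWWWWWWWWWWWWWWWWWWWWWg..............
232 WggggggWWWWWWWWWWWWWWWWWWWWWWWWWWg...........
235 gggWg.ggWWWWWWWWWWWWWWWWWWWWWWWWWWWWWg.......
238 g.gg.gWWWWWWWWWWWWggggBggWWWWWWggggggWWWWWg..
```

```bash
python3 -m inch '[{"hand":0,"slide":[0,0,0.2],"yaw":0},{"hand":0,"slide":[0,0,0.2],"yaw":0},{"hand":0,"slide":[0,0,0.2],"yaw":0},{"hand":0,"slide":[0,0,2],"yaw":0},{"hand":0,"slide":[0,0,6],"yaw":0},{"hand":0,"slide":[0,2,12],"yaw":0},{"hand":0,"slide":[0,5,17],"yaw":0},{"hand":0,"slide":[0,5.5,18],"yaw":0},{"hand":0,"slide":[0,5.5,18],"yaw":0},{"hand":0,"slide":[0,5.5,18],"yaw":0}]'; cat > fin.py <<'E'
from g import *
for nm in("wrist","top","side"):
    st=sense();im=capture(nm);cv2.imwrite(f"pics/f_{nm}.png",im);c=cam(nm,st)
    print(nm,"exp rim,top at y-13",proj(c,P(q,s,-.013,0)).round(1),proj(c,P(q,s,-.013,.12)).round(1),"mmscale",np.linalg.norm(proj(c,P(q,s,-.043,.12))-proj(c,P(q,s,.017,.12))).round(1))
    if nm!="side":
        e=proj(c,P(q,s,-.013,.12)).astype(int);r=45 if nm=="wrist" else 22
        h=cv2.cvtColor(im,cv2.COLOR_BGR2HSV)
        for y in range(max(0,e[1]-r),e[1]+2*r,4 if r==45 else 3): print(y,e[0]-int(1.6*r),"".join(("B" if 100<h[y,x,0]<128 and h[y,x,1]>110 else str(min(9,h[y,x,2]//26))) for x in range(e[0]-int(1.6*r),e[0]+int(1.6*r),2 if r==45 else 1)))
    print(blobs(im,(105,110,40),(125,255,255),12))
E
python3 fin.py; python3 asc.py
```

```text
time_s: 32.75
tcp_pos: [0.5668, 0.0068, 0.4068]
ee_rot: [[-0.428, -0.904, -0.004], [-0.904, 0.428, -0.001], [0.002, 0.003, -1.0]]
wrist_force: [0.4, -0.5, 0.6]
gripper_width: 0.998
wrist exp rim,top at y-13 [296.3 199.1] [287.  140.7] mmscale 77.5
95 214 111111111111111111488888888888888888888888888888888884111111111111111111
99 214 111111111111111114888888888888888888888888888888888888311111111111111111
103 214 111111111111111138888888888888888888888888888888888888511111111111111111
107 214 111111111111111138888888888888888888888888888888888888511111111111111111
111 214 666666666666666678888888888888888888888888888888888887566666666666666666
115 214 333333333333333336888888888888888888888888888888888874333333333333333333
119 214 666666666666666666788888888888888888888888888888888544466666666666666666
123 214 666666666666666666567888888888888888888888888888865444444454556666666666
127 214 666666666666666666656678888888888888888888888865555444333333333345666666
131 214 777777777777788888866666667788888888888887666655555444455555555555688888
135 214 888888888888888889986666666666666666
[... 4371 characters left out ...]

199 WWWWWWWWWWWWWWgg.......WWWWWWWWWWWWWWWWWWWWWW
202 WWWWWWWWWWWWWWWg.....gWWWWWWWWWWWWWWWWWWWWWWW
205 WWWWWWWWWWWWWWW.....WWWWWWWWWWWWWWWWWWWWgggWg
208 WWWWWWWWWWWWWWW...WWWWWWWWWWWWWWWWWWWWWWWWWg.
211 WWWWWWWWWWWWgg...WWWWWWWWWWWWWWWWWWWWWWgggg..
214 WWWggggggg.....WWWWWWWWWWWWWWWWWWWgWWWWWg....
217 WWWWWWWg......WWWWWWWWWWWWWWWWWWWWWWWWg......
220 WWWWWWWWWWWWWWWWWWWWWWWWWWWWWWWWgggWgg.......
223 WWWggWWWWWWWWWWWWWWWWWWWWWWWWWWWWWWg.........
226 WWWWWWWWWWWWWWWWWWWWWWWWWWWWWWWWgg...........
229 WWWWWWWWWWWBBgWWWWWWWWWWWWWWWWWgg............
232 gg....gWWWWWgBBBBBgWWWWWWWWWWWWWgg...........
235 ggggg.g.gWWWWWWWWBgBBBBBBgWWWWWWggggg........
238 g.gg.gWWWWWWWWWWWWWWWWBWWWWWWWWggggggggggg...
```

```bash
python3 - <<'E'
from g import *
w=cam("wrist")
im=cv2.imread("pics/f_wrist.png");h=cv2.cvtColor(im,cv2.COLOR_BGR2HSV)
m=((h[...,2]>205)).astype(np.uint8);m[134:]=0;m[:40]=0;m[:,:240]=0;m[:,335:]=0
n,l,st,c=cv2.connectedComponentsWithStats(m);i=1+st[1:,4].argmax();print(st[i],c[i]);cw=st[i][:2]+st[i][2:4]/2-.5
cnt=cv2.findContours((l==i).astype(np.uint8),0,1)[0][0];print(cv2.fitEllipse(cnt))
cw=cv2.fitEllipse(cnt)[0]
X,e=cross(w,cw,ct,(367,232));print(X,e)
E0=P(q,s,0,0);rx=np.array([np.cos(q[2]),np.sin(q[2]),0]);d=X-E0
u,y,nn=d@rx*.866+d[2]*.5,d@np.array([-rx[1],rx[0],0]),-d@rx*.5+d[2]*.866
print("top centre u,y,n",u,y,nn)
# plane-based: rays at candidate leans, pivot front rim at (uf,0)
for lean in(.1,.15,.2,.25,.3,.35):
    for uf in(-.03,-.035):
        uc=uf+.03*np.cos(lean)-.12*np.sin(lean);nc=.03*np.sin(lean)+.12*np.cos(lean);p=P(q,s+uc,-.013,nc);print(lean,uf,proj(w,p).round(1),proj(ct,p).round(1),"mouth u,n",round(uf+.03*np.cos(lean),4),round(.03*np.sin(lean),4))
E
```

```text
[ 248   80   73   53 3043] [284.00887282 106.07492606]
((284.0023498535156, 106.08403778076172), (51.72532272338867, 72.72357177734375), 83.79894256591797)
[ 0.55155974 -0.09283451  0.20963766] 0.0021645644976136347
top centre u,y,n -0.02179779710571412 -0.016023165823470284 0.13424570109681386
0.1 -0.03 [288.1 125.1] [360.9 231.1] mouth u,n -0.0001 0.003
0.1 -0.035 [288.2 119.5] [362.3 232. ] mouth u,n -0.0051 0.003
0.15 -0.03 [288.2 117.7] [362.8 232.2] mouth u,n -0.0003 0.0045
0.15 -0.035 [288.3 112.1] [364.2 233.2] mouth u,n -0.0053 0.0045
0.2 -0.03 [288.3 110.5] [364.6 233.4] mouth u,n -0.0006 0.006
0.2 -0.035 [288.5 105. ] [366.  234.3] mouth u,n -0.0056 0.006
0.25 -0.03 [288.5 103.6] [366.4 234.5] mouth u,n -0.0009 0.0074
0.25 -0.035 [288.6  98.2] [367.8 235.5] mouth u,n -0.0059 0.0074
0.3 -0.03 [288.7  97.1] [368.1 235.7] mouth u,n -0.0013 0.0089
0.3 -0.035 [288.8  91.7] [369.5 236.6] mouth u,n -0.0063 0.0089
0.35 -0.03 [288.9  90.9] [369.8 236.8] mouth u,n -0.0018 0.0103
0.35 -0.035 [289.1  85.6] [371.2 237.7] mouth u,n -0.0068 0.0103
```

The beaker hangs on the peg: lean about 0.22 rad from the board's normal, mouth about 7 mm above the collar level. All of this is inside the limits. Last check is bolt and stillness, then hand in.

```bash
python3 -m inch '[{"hand":0,"slide":[0,0,0],"yaw":0},{"hand":0,"slide":[0,0,0],"yaw":0},{"hand":0,"slide":[0,0,0],"yaw":0},{"hand":0,"slide":[0,0,0],"yaw":0}]'; python3 - <<'E'
from g import *
im=capture("side");print(blobs(im,(0,200,90),(4,255,255),20));a=cv2.imread("pics/f_side.png");print("moved px",(cv2.absdiff(im,a)[150:250,270:350].max(2)>60).sum())
t=capture("top");o=cv2.imread("pics/top0.png");print([b for b in blobs(t,(5,180,60),(16,255,255),30)],[b for b in blobs(o,(5,180,60),(16,255,255),30)])
finish_job()
E
```

```text
time_s: 33.45
tcp_pos: [0.5672, 0.007, 0.4091]
ee_rot: [[-0.428, -0.904, 0.0], [-0.904, 0.428, 0.0], [-0.0, -0.0, -1.0]]
wrist_force: [0.4, -0.6, 0.1]
gripper_width: 1.0
[(67, [457.5, 110.9], [454, 107, 9, 9]), (76, [484.8, 122.5], [481, 118, 9, 10]), (46, [313.8, 236.2], [311, 231, 7, 11]), (259, [198.9, 358.1], [190, 348, 18, 20]), (620, [275.9, 436.6], [233, 398, 92, 63])]
moved px 9
[(132, [471.6, 217.1], [466, 209, 15, 15]), (58, [216.6, 247.3], [214, 240, 6, 15]), (276, [515.1, 292.1], [506, 281, 21, 22]), (564, [584.2, 339.5], [568, 328, 36, 25]), (541, [624.7, 373.1], [600, 361, 40, 28])] [(141, [471.8, 217.0], [466, 209, 16, 15]), (201, [221.4, 247.0], [214, 240, 16, 16]), (272, [515.0, 292.0], [506, 282, 21, 20]), (30, [636.1, 325.5], [629, 323, 11, 8]), (581, [584.0, 339.4], [568, 328, 36, 25]), (545, [624.7, 373.1], [600, 361, 40, 28])]
the job is handed in; nothing more can be done
```

I slid the bolt home, moved the blue peg to the empty middle slot, gave it a quarter turn to lock, and hung the tall beaker over it. I then let go and handed the job in at about 33.5 s. `finish_job` gives no verdict, so these are my own checks:

- **Bolt:** I pushed it to its end stop, where the force rose to about 14 N and the knob stopped moving. In the last side picture the knob is still at the home position.
- **Peg:** It is turned with its wide side up the slope; the jaws closed to about 12.7 mm across its thin side. Before the beaker went on, it leaned about 0.06 rad. The slack at the foot should keep the lean below about 0.08 rad; I did not measure it again with the beaker on. It sits about 13 mm off the slot's centre (limit 18 mm).
- **Beaker:** At first its uphill rim caught on the collar, so I lifted it, shifted it uphill and lowered it again. After release it tipped forward. It now leans about 0.22 rad from the board's normal, or roughly 0.15 rad from the peg (limit 0.35). Its mouth is about 7 mm above the board, and the uphill rim is off the board, leaving part of the collar showing. That is within the limits, but it does not sit flat.
- **At rest:** The region around the beaker changed by only 9 pixels between the last two side pictures. The wrist force was near zero, with the gripper open and well clear.
- **Other things:** The amber bottles and the red goggles and cap read the same as at the start. The orange peg's blob in the top view came out smaller at the end (58 pixels, was 201), though its left and top edges had not moved. I took this to be shadow or the arm in the way and did not look further. I did not compare the cylinder, flask and waste beaker.

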